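Ready the code reader for a new batch

ROBOT

A 6-joint arm with a two-finger parallel gripper is mounted at the origin on the work surface. World frame = base frame: x ahead of the robot, y to its left, z up, the work surface at z = 0. Lengths are in mm, angles in rad, forces in N, time in s.
With the tool pointing down it reaches from about 325 to 850 mm from the base axis. Payload 15.5 kg.
Tool frame: the origin (TCP) lies midway between the tips of the shut fingers; the grasp point (between the pads) lies 19 mm behind it; z points along the fingers, y is the line along which they close (so a half turn about z gives the same grasp; the last joint's range is limited). The gripper opens to 91 mm and grips with 3 to 60 N. Pads are 32 mm wide; open, the fingers measure 118 mm over their backs; the gripper's body (76 mm by 178 mm) begins 60 mm behind the grasp point.
Start: joints at [1.167, 0.494, 1.345, -0, 1.302, -0.096], TCP at [189.942, 595.44, 213.915] pointing down, gripper open.
Joint ranges: [-2.91, 2.91], [-0.82, 2.16], [0.22, 2.67], [-1.22, 4.37], [0.12, 2.79], [-3.08, 3.08]. Speed limits (rad/s): [1.89, 1.89, 2.57, 3.01, 3.01, 3.01].

INTERFACE

Orientations are given as [roll, pitch, yaw] about the fixed x, y, z axes, in that order (R = Rz(yaw) Ry(pitch) Rx(roll)).
In Python, from station import r, vision, order gives the robot as it stands. The module is installed in compiled form; this text tells all that it offers.
- The arm moves only by the tool drive_tool, never from a script. Its argument "plan" is a list of rows, each an object with "linear": the shift along the world's x, y, z in m, a list of three; "roll": the turn about the world's z in rad. A call has 1 to 12 rows; each row shifts and turns the commanded pose from where the row before left it; what a row does not reach is not made up. A row lasts 1/12 s, in which the tool goes at most 41.7 mm and 7.16 degrees, less where a joint would pass 70% of its speed; a pose out of reach is approached as far as the arm can. A call with a gripper value outside its range is refused whole. "gripper" is the closure, from 0 (fully open) to 1 (shut), set as the call begins (left out, the last holds). The fingers move at their own pace and stop on an object; the grip force is fixed at half the most. Time passes only in rows, so rows that do not move let the fingers close. It gives the time, the measured TCP pose, the force, the opening and the grip force at its end, in the units of the state.
- r.get_obs(): the state, without advancing time (a new reading comes with each control period).
- vision.read_camera(name): name is "side" or "top" or "wrist"; returns the picture (480x640x3 uint8, blue, green, red); there is no depth.
- vision.camera_info(name): a dict with "vfov" (degrees; the focal length in pixels is half the picture's height over the tangent of half this angle, whatever the lens; pixels are square), "cx", "cy" (the principal point, pixels), "k1" (the pictures are not rectified: a ray, as slopes to the right and down, at radius r is drawn at 1 + k1 r^2 times it, then the intrinsics apply), "xyz" and "attitude" of the camera in the world. Camera axes: x right, y down, z forward; pixel columns grow to the right and rows downward; lengths in mm; the calibration is good to about 2 mm. A picture is of the moment at which its call begins: read the wrist's pose just before it. camera_info takes no time and is no camera call; for the wrist camera it gives the pose at the moment of the call.
- order.close_job(): hands the job in; it is judged then, once.
The state is a dict: "time": time; "joint_pos": joint angles; "qvel": joint speeds; "joint_torque": joint torques, N m; "ee_pos": TCP position; "ee_rot": TCP orientation; "contact_force": force on the tool from outside, world axes, zero at the start; "ft_torque": the same for the moment, N m; "gripper_width": opening from 0.0 (shut) to 1.0 (fully open); "grip_force": force on a finger pad.
Only numpy, scipy, OpenCV 4.12 (cv2) and the standard library are available. Lean on these libraries where they do the work, as an engineer would, in place of code of your own. Each camera call takes 0.05 s, during which the arm holds its last target. There are 200 camera calls.

TASK

Get the code-reading station ready for the next batch of cryo canisters: loosen the stand's wing screw by about a quarter turn anticlockwise, swivel the flat reader head so that its black face looks straight at the middle of the white reading plate, lean it back 30 degrees from upright, and turn the wing screw fully tight again. Let the tall and the short canister swap places in the two rings on the plate, each standing upright in the middle of its ring, and stand every leftover squat white jar upright in the grey crate. Leave everything else on the bench where it is.

Things in the scene. Friction and masses are not known exactly. Their poses are not given: they have to be found in the camera images.
- wing (a joint): angle of the black wing screw that locks the reader stand (rad): 0 = fully tight, its stop, with the wings along the stand's x axis; grows anticlockwise seen from above as it is loosened, loose stop at 1.7; stiff with friction of about 0.05 N m, stays where left. Starts tight (0 to 0.1)
- wing_axis (a point): on the wing screw's vertical axis, 62 mm above the table; stand's axes, does not turn. The wings form one upright blade 64 mm long, 9 mm thick, 43 to 77 mm above the table, over the 28 mm high foot. An upright guard plate (100 x 6 mm, 75 mm high) stands parallel to the stand's x, its face 44 mm from the axis on the +y side; the wing tips pass 12 mm from it
- stand: fixed grey foot of the code reader, 150 x 150 x 28 mm with a tongue 100 mm wide reaching 230 mm from the origin to -x that carries the wing screw at 170 mm; origin under the swivel axis at table height, z up, x from the wing screw towards the reader head
- swivel (a joint): swivel of the reader head about the stand's vertical axis (rad, positive anticlockwise from above, range -1.9 to 1.2): at 0 the head's black face looks along the stand's -x, towards the wing screw. Friction 0.12 N m, stays where left
- tilt (a joint): tilt of the reader head (rad, range -0.1 to 1.0): 0 = upright, positive = leaning back, away from the side its black face looks to; 30 degrees = 0.524. Friction 0.35 N m, stays where left
- head_hinge (a point): point on the swivel axis where the tilt hinge crosses it, 78 mm above the table; its axes turn with the swivel but not with the tilt: the black face looks along -x, y is along the tilt hinge, z up
- head_top (a point): middle of the top edge of the reader head, 135 mm from the tilt hinge; axes turn with the head: -x out of the black face, y along the top edge, z up in its plane. The head is a flat white slab 190 mm wide, 130 mm high, 14 mm thick, centred on the hinge's plane, with a black window on its face; its top edge can be pinched and dragged
- plate: fixed white reading plate, 220 (x) x 260 (y) x 4 mm thick, with two black rings of 82 mm diameter; origin at the centre of its underside, z up. The half of the plate on its -x side (x from -110 to 0 mm) is unmarked and empty
- plate_center (a point): centre of the reading plate's top face; the head must face it
- place_left (a point): centre of the ring at +y on the plate, on its top face (at x 50, y 70 mm in the plate's frame)
- place_right (a point): centre of the ring at -y on the plate, on its top face (at x 50, y -70 mm in the plate's frame)
- tall_can: taller metal canister, upright cylinder 56 mm in diameter and 140 mm high, with a black lid 48 mm wide in its top 12 mm, about 0.32 kg; origin at the centre of its underside, z along its axis. Starts standing in one of the rings
- short_can: shorter metal canister, upright cylinder 56 mm in diameter and 90 mm high, with a black lid 48 mm wide in its top 12 mm, about 0.24 kg; origin at the centre of its underside, z along its axis. Starts standing in the other ring
- crate: fixed open grey crate, 160 (x) x 240 (y) x 30 mm high, walls and floor 5 mm; origin at the centre of its underside, z up
- jar_a: squat white plastic jar with a flush white screw cap, a plain upright cylinder 60 mm in diameter and 46 mm high, about 0.12 kg; the jars are alike and 2 or 3 of them are present; origin at the centre of its underside, z along its axis
- jar_b: squat white plastic jar with a flush white screw cap, a plain upright cylinder 60 mm in diameter and 46 mm high, about 0.12 kg; the jars are alike and 2 or 3 of them are present; origin at the centre of its underside, z along its axis
- jar_c: squat white plastic jar with a flush white screw cap, a plain upright cylinder 60 mm in diameter and 46 mm high, about 0.12 kg; the jars are alike and 2 or 3 of them are present; origin at the centre of its underside, z along its axis
- beaker: bystander, to be left alone: glass beaker 64 mm wide, 75 mm high; origin at the centre of its underside
- tip_box: bystander, to be left alone: clear box 80 x 120 x 50 mm high; origin at the centre of its underside
- timer: bystander, to be left alone: grey timer 65 x 65 x 22 mm high; origin at the centre of its underside
- pen_pot: bystander, to be left alone: steel pot 70 mm wide, 90 mm high; origin at the centre of its underside
- dish: bystander, to be left alone: shallow steel dish 120 x 200 x 30 mm high; origin at the centre of its underside
Things that resemble listed ones, but are neither listed nor needed, are in the scene too. Leave any orange or yellow look-alike of the tall_can alone.

How it is judged (in metres and radians):
On the way, in this order (a step that is already met when the one before it is completed fails the run):
1. the wing screw is loosened by at least 1.2 rad (value of joint wing above 1.2 rad), for 0.2 s.
2. with the wing screw loose, the head faces the middle of the plate and leans back 30 degrees (value of joint wing above 1 rad and y of plate_center in the frame of head_hinge between -0.035 and 0.035 m and x of plate_center in the frame of head_hinge below -0.05 m and value of joint tilt between 0.436 and 0.611 rad), for 0.3 s.
3. the wing screw is tight again with the head still set (value of joint wing below 0.2 rad and y of plate_center in the frame of head_hinge between -0.035 and 0.035 m and x of plate_center in the frame of head_hinge below -0.05 m and value of joint tilt between 0.436 and 0.611 rad), for 0.2 s.
At the end, for the whole second after the job is handed in: The head points within 35 mm sideways of the plate's centre and leans back 25 to 35 degrees; wing screw within 0.2 rad of tight; canisters swapped, each upright within 20 mm of a ring's centre; every jar present upright on the crate's floor; all at rest (all of step 3 and (horizontal distance between tall_can and place_left below 0.02 m or horizontal distance between tall_can and place_right below 0.02 m) and distance of each of tall_can, short_can from where it was at the start of the episode above 0.09 m and angle between each of tall_can, short_can's own z axis and vertical below 0.15 rad and z of each of tall_can, short_can in the frame of plate below 0.012 m and linear speed of each of tall_can, short_can, jar_a, jar_b, jar_c below 0.03 m/s and (horizontal distance between short_can and place_left below 0.02 m or horizontal distance between short_can and place_right below 0.02 m) and horizontal distance between tall_can and short_can above 0.09 m and x of jar_a in the frame of crate between -0.075 and 0.075 m and y of jar_a in the frame of crate between -0.115 and 0.115 m and z of each of jar_a, jar_b, jar_c in the frame of crate below 0.015 m and angle between each of jar_a, jar_b, jar_c's own z axis and vertical below 0.2 rad and x of jar_b in the frame of crate between -0.075 and 0.075 m and y of jar_b in the frame of crate between -0.115 and 0.115 m and x of jar_c in the frame of crate between -0.075 and 0.075 m and y of jar_c in the frame of crate between -0.115 and 0.115 m); the robot touches nothing.
It fails at once if a bystander is moved more than 40 mm or knocked over (distance of any of beaker, tip_box, timer, pen_pot, dish from where it was at the start of the episode above 0.04 m or angle between any of beaker, tip_box, timer, pen_pot, dish's own z axis and vertical above 0.5 rad).
Of jar_a, jar_b, jar_c only 2 to 3 are there at a start; the rules pass over those that are not, and their reading is None.
At some moment in a run one of jar_a, jar_b, jar_c may be knocked a few centimetres aside while the robot is not near it.
It also fails if it takes over 210 s, if anything falls off the work surface, if the arm or the gripper's body presses on something with over 40 N, if the wrist force passes 120 N, or if a joint passes its speed limit or range.

## Working session

There is one attempt and no reset: what is moved stays moved. The work goes in short steps, Python scripts to look and compute and a tool call to move; the robot and the scene stay as the last step left them, time stands still between calls to the robot, and variables do not carry over. Pictures are saved under pics/ and viewed, at most 14 in all, crops included, and the job is handed in when it is done.

Besides the shell and the picture viewer there is one more tool, called after "Call:" as name(argument=value, ...) on one line, values as JSON. drive_tool: Moves the arm, as the interface text tells. Its arguments: {"type":"object","properties":{"plan":{"type":"array","items":{"type":"object","properties":{"linear":{"type":"array","items":{"type":"number"}},"roll":{"type":"number"}}}},"gripper":{"type":"number"}},"required":["plan"]}

```bash
mkdir -p pics
cat > h.py <<'E'
import numpy as np,cv2
from scipy.spatial.transform import Rotation as R
from station import r,vision,order
def snap(name,fn):
    ci=vision.camera_info(name); im=vision.read_camera(name); cv2.imwrite('pics/'+fn,im); return ci,im
def cam(ci):
    f=240/np.tan(np.radians(ci['vfov'])/2)
    return f,R.from_euler('xyz',ci['attitude']).as_matrix(),np.array(ci['xyz'],float)
def p2w(ci,u,v,z):
    f,M,c=cam(ci); d=np.array([(u-ci['cx'])/f,(v-ci['cy'])/f]); s=d.copy()
    for _ in range(30): s=d/(1+ci['k1']*(s@s))
    ray=M@np.array([s[0],s[1],1]); return c+ray*(z-c[2])/ray[2]
def w2p(ci,P):
    f,M,c=cam(ci); q=M.T@(np.array(P,float)-c); s=q[:2]/q[2]; s=s*(1+ci['k1']*(s@s)); return s*f+[ci['cx'],ci['cy']]
E
python3 - <<'E'
from h import *
o=r.get_obs();print(o)
for n in('top','side'):
    ci,im=snap(n,n+'0.png');print(n,ci)
print(vision.camera_info('wrist'))
E
```

```text
{'time': 0.0, 'joint_pos': array([ 1.16651909e+00,  4.94182526e-01,  1.34612350e+00, -7.19775626e-06,
        1.30252680e+00, -9.54980516e-02]), 'qvel': array([ 0.00119852,  0.00152287, -0.00089957, -0.00027564,  0.00016181,
        0.00012066]), 'joint_torque': array([ 9.55779360e-04, -8.78800607e+01, -3.81850219e+01,  7.04904925e-02,
        5.31842792e-02, -9.80792697e-05]), 'ee_pos': array([189.78035618, 595.08462385, 213.34127187]), 'ee_rot': array([-3.14035747e+00, -1.11347956e-04,  2.83281531e+00]), 'contact_force': array([-0.36634631,  1.21981878,  0.02151615]), 'ft_torque': array([0.00358589, 0.0062736 , 0.05230765]), 'grip_force': 0.0, 'gripper_width': 0.998093302218893}
top {'vfov': 53.678750368286465, 'cx': 333.2980094224638, 'cy': 240.58206734749353, 'k1': -0.0321384706163614, 'xyz': array([ 292.55949409,   31.44389528, 1571.75818414]), 'attitude': array([-2.99529394, -0.00470794, -1.55873171])}
side {'vfov': 44.64582069064347, 'cx': 320.6515678214009, 'cy': 241.86634131813784, 'k1': -0.1626545108825726, 'xyz': array([-174.40733733, -910.08508891, 1418.76729717]), 'attitude': array([-2.41614224,  0.00680958, -0.62365799])}
{'vfov': 68.58491577706667, 'cx': 322.03725325896323, 'cy': 237.72410291796862, 'k1': -0.0027492946113695845, 'xyz': array([123.33588801, 616.03201083, 384.43411286]), 'attitude': array([2.89101043e+00, 1.47311521e-03, 1.26273701e+00])}
```

View pics/top0.png

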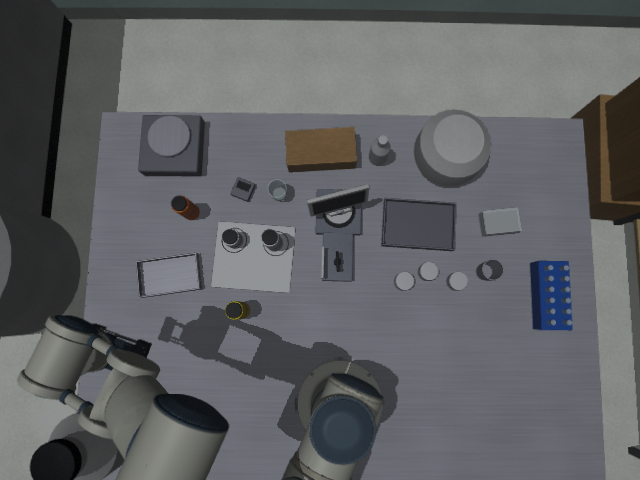

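View pics/side0.png

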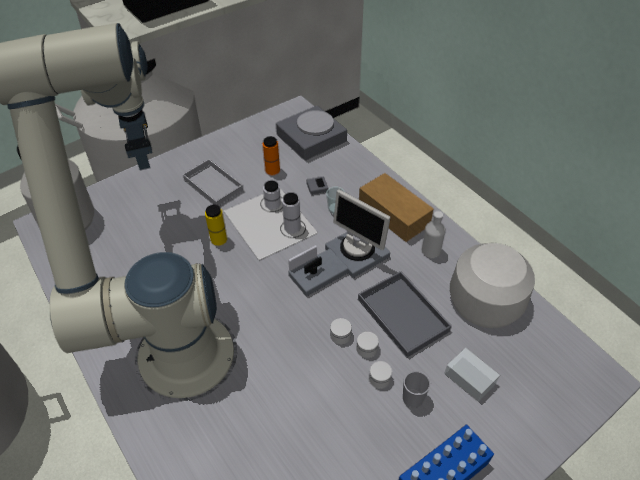

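The top view shows the plate at (253,257), with the tall can at (272,240) and the short one at (233,238). The stand's swivel is near (340,212) and the wing near (338,260). The crate is at (420,224) and the jars at (404,281), (429,271) and (458,281). 

Things that could be mistaken for others:
- **Tall can:** orange (185,208), yellow (237,310) and the bottle (380,150).
- **Jars:** the pen pot (490,270).
- **Crate:** the dish (170,274).

Next, a closer crop.

```bash
python3 - <<'E'
from h import *
im=cv2.imread('pics/top0.png');
cv2.imwrite('pics/c1.png',cv2.resize(im[170:320,200:360],None,fx=5,fy=5,interpolation=cv2.INTER_CUBIC)[:600])
cv2.imwrite('pics/c2.png',cv2.resize(im[180:310,300:500],None,fx=4,fy=4,interpolation=cv2.INTER_CUBIC))
E
sed -i 's/x/x/' h.py; python3 -c "
import cv2
im=cv2.imread('pics/top0.png');cv2.imwrite('pics/c1.png',cv2.resize(im[180:300,205:365],None,fx=5,fy=5,interpolation=cv2.INTER_CUBIC))"
```

```text
(no output)
```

View pics/c1.png

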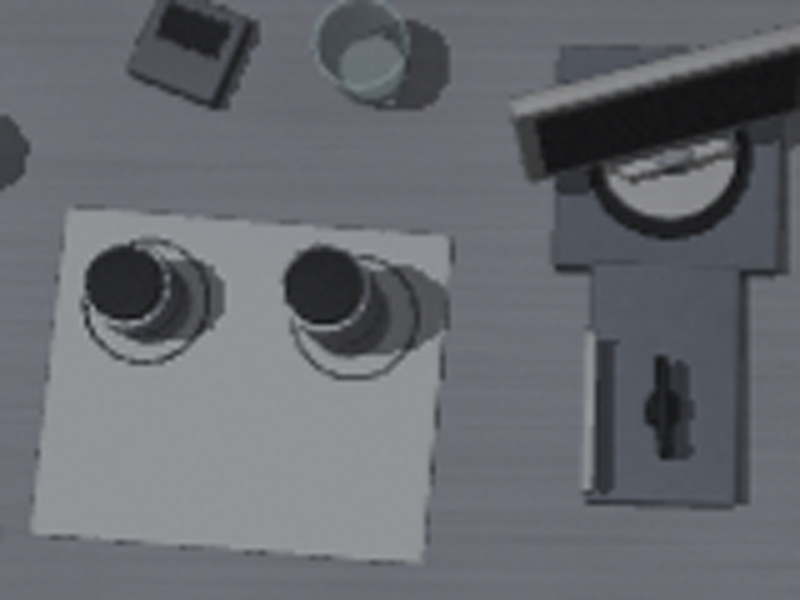

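View pics/c2.png

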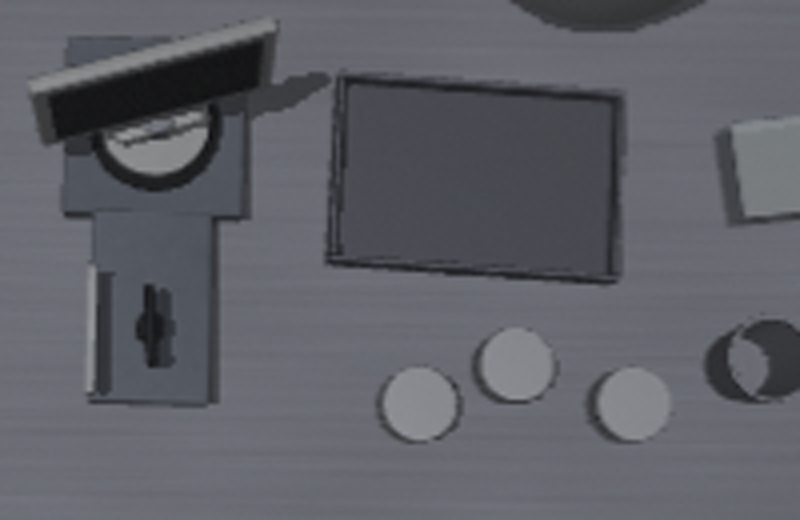

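Run:
```python
from h import *
np.set_printoptions(precision=1,suppress=True)
ci=vision.camera_info('top')
A=lambda x,y,z:p2w(ci,205+(x+.5)/5-.5,180+(y+.5)/5-.5,z)[:2]
B=lambda x,y,z:p2w(ci,300+(x+.5)/4-.5,180+(y+.5)/4-.5,z)[:2]
pl=np.array([A(*p,4) for p in[(67,207),(455,235),(423,562),(32,532)]]);print('plate',pl,pl.mean(0), np.linalg.norm(pl-np.roll(pl,1,0),axis=1))
c=pl.mean(0);ex=(pl[0]+pl[1]-pl[2]-pl[3]);ex/=np.linalg.norm(ex);ey=np.array([-ex[1],ex[0]]);print('yaw',np.arctan2(ex[1],ex[0]),'L',c+50*ex+70*ey,'R',c+50*ex-70*ey)
print('rings',A(148,300,4),A(355,317,4));print('tall',A(325,287,140),'short',A(127,283,90))
print('wing',A(663,408,77),A(663,357,77),A(665,458,77))
print('foot',[A(*p,28) for p in[(557,45),(553,270),(787,273),(594,268),(587,505),(740,507),(748,272)]])
print('headtop',B(28,82,213),B(275,17,213),B(45,95,213),B(270,38,213))
cr=np.array([B(*p,30) for p in[(340,72),(626,92),(620,282),(327,263)]]);print('crate',cr,cr.mean(0),np.linalg.norm(cr-np.roll(cr,1,0),axis=1))
print('jars',[B(*p,46) for p in[(420,403),(516,364),(632,403)]])
print('pot',p2w(ci,490,268,90),'beaker',A(362,48,75),'orange',p2w(ci,180,203,140),'yel',p2w(ci,235,310,140),'bottle',p2w(ci,382,141,110))
```

```text
plate [[585.3 415.5]
 [569.4 153.9]
 [350.9 169.8]
 [367.1 428.4]] [468.2 291.9] [218.6 262.1 219.2 259.1]
yaw -0.06586989315253533 L [522.7 358.5] R [513.5 218.8]
rings [522.7 358.2] [513.  219.3]
tall [512.2 221.9] short [520.8 354.1]
wing [447.1  13.9] [479.6  14.3] [415.4  12.3]
foot [array([695.1,  86.9]), array([542.6,  86.9]), array([542.6, -67.5]), array([544.3,  59.9]), array([388.2,  62.1]), array([388.1, -37.4]), array([542.9, -41.7])]
headtop [611.8 107.1] [663.3 -74. ] [602.2  94.5] [647.3 -70.3]
crate [[ 666.8 -142.4]
 [ 653.1 -381.4]
 [ 493.2 -372.2]
 [ 505.9 -131.1]] [ 579.7 -256.8] [161.2 239.3 160.1 241.4]
jars [array([ 391., -204.]), array([ 423.3, -282. ]), array([ 392.9, -375.3])]
pot [ 430.  -467.1   90. ] beaker [679.2 211.6] orange [615.1 502.9 140. ] yel [290.1 318.6 140. ] bottle [ 834.3 -125.8  110. ]
```

Call:
drive_tool(plan=[{"linear": [0.0107, -0.0242, 0.002], "roll": -0.117}, {"linear": [0.0107, -0.0242, 0.002], "roll": -0.117}, {"linear": [0.0107, -0.0242, 0.002], "roll": -0.117}, {"linear": [0.0107, -0.0242, 0.002], "roll": -0.117}, {"linear": [0.0107, -0.0242, 0.002], "roll": -0.117}, {"linear": [0.0107, -0.0242, 0.002], "roll": -0.117}, {"linear": [0.0107, -0.0242, 0.002], "roll": -0.117}, {"linear": [0.0107, -0.0242, 0.002], "roll": -0.117}, {"linear": [0.0107, -0.0242, 0.002], "roll": -0.117}, {"linear": [0.0107, -0.0242, 0.002], "roll": -0.117}, {"linear": [0.0107, -0.0242, 0.002], "roll": -0.117}, {"linear": [0.0107, -0.0242, 0.002], "roll": -0.117}], gripper=0.6)

```text
time: 1.1
ee_pos: [318.5, 303.8, 237.9]
ee_rot: [-3.141, 0.0, 1.423]
contact_force: [-0.3, -0.6, 0.4]
gripper_width: 0.4
grip_force: 0.0
```

Call:
drive_tool(plan=[{"linear": [0.0107, -0.0242, -0.002], "roll": -0.117}, {"linear": [0.0107, -0.0242, -0.002], "roll": -0.117}, {"linear": [0.0107, -0.0242, -0.002], "roll": -0.117}, {"linear": [0.0107, -0.0242, -0.002], "roll": -0.117}, {"linear": [0.0107, -0.0242, -0.002], "roll": -0.117}, {"linear": [0.0107, -0.0242, -0.002], "roll": -0.117}, {"linear": [0.0107, -0.0242, -0.002], "roll": -0.117}, {"linear": [0.0107, -0.0242, -0.002], "roll": -0.117}, {"linear": [0.0107, -0.0242, -0.002], "roll": -0.117}, {"linear": [0.0107, -0.0242, -0.002], "roll": -0.117}, {"linear": [0.0107, -0.0242, -0.002], "roll": -0.117}, {"linear": [0.0107, -0.0242, -0.002], "roll": -0.117}])

```text
time: 2.1
ee_pos: [446.9, 13.3, 213.7]
ee_rot: [-3.142, 0.0, 0.019]
contact_force: [0.2, -0.1, -0.8]
gripper_width: 0.397
grip_force: 0.0
```

Call:
drive_tool(plan=[{"linear": [0, 0, 0]}, {"linear": [0, 0, 0]}, {"linear": [0, 0, 0]}])

```text
$.plan[0]: bad value
```

Run:
```python
from h import *
ci,im=snap('wrist','w1.png');o=r.get_obs()
print(o['ee_pos'],o['ee_rot'],o['gripper_width'],o['joint_pos'])
for P in [(447.2,13.5,77),(479.6,14.3,77),(415,12.7,77),tuple(o['ee_pos'])]:print(P,w2p(ci,P))
```

```text
[449.08455098  10.11090118 213.5380555 ] [ 3.14013360e+00 -9.91163348e-04  8.42944744e-03] 0.39841940124629854 [-1.09507312e-01  2.47295657e-01  1.75895063e+00 -1.47021600e-03
  1.13419082e+00  1.45348122e+00]
(447.2, 13.5, 77) [321.18193644 227.22135513]
(479.6, 14.3, 77) [320.97106123 190.97239106]
(415, 12.7, 77) [321.3865673  261.46545075]
(np.float64(449.0845509836961), np.float64(10.110901182598568), np.float64(213.53805549724726)) [327.28854222 281.36785546]
```

View pics/w1.png

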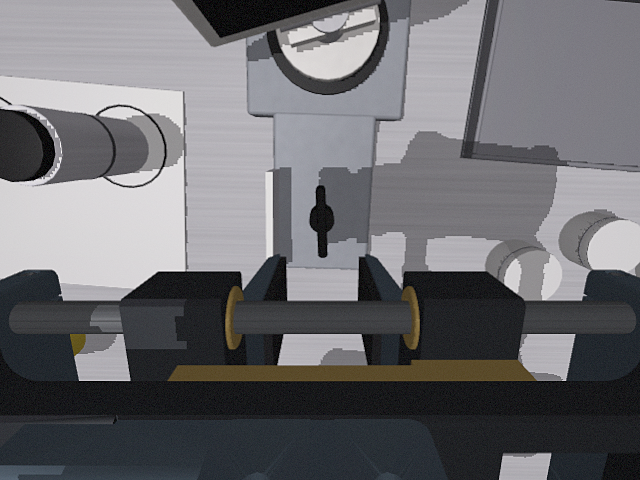

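The wrist view shows the blade upright, from (321,188) to (322,256), with the guard at (270,210). I'll let the arm settle and measure again.

Call:
drive_tool(plan=[{"linear": [0.0, 0.0, 0.0], "roll": 0.0}, {"linear": [0.0, 0.0, 0.0], "roll": 0.0}, {"linear": [0.0, 0.0, 0.0], "roll": 0.0}, {"linear": [0.0, 0.0, 0.0], "roll": 0.0}])

```text
time: 2.48
ee_pos: [446.3, 15.4, 213.9]
ee_rot: [-3.141, 0.0, 0.027]
contact_force: [0.2, -0.4, -0.6]
gripper_width: 0.4
grip_force: 0.0
```

```bash
cat >> h.py <<'E'
def blob(im,mask,roi):
    x0,y0,x1,y1=roi; m=np.zeros(im.shape[:2],np.uint8); m[y0:y1,x0:x1]=mask[y0:y1,x0:x1]
    n,l,s,c=cv2.connectedComponentsWithStats(m); k=1+s[1:,4].argmax(); return s[k],c[k],(l==k).astype(np.uint8)
E
python3 - <<'E'
from h import *
ci,im=snap('wrist','w2.png');o=r.get_obs()
print(o['ee_pos'],o['ee_rot'],o['contact_force'])
m=(im.max(2)<40).astype(np.uint8)
s,c,l=blob(im,m,(290,160,350,258));print(s,c)
x,y,w,h=s[:4]; t=np.argwhere(l)
top=t[t[:,0]==y].mean(0);bot=t[t[:,0]==y+h-1].mean(0)
print(p2w(ci,top[1],top[0],77),p2w(ci,bot[1],bot[0],77))
tongue=[p2w(ci,u,v,28) for u,v in((273,115),(266,262),(368,265),(376,118))];print(tongue)
E
```

```text
[446.40506585  15.40254011 214.02115945] [-3.14149817e+00 -1.48620802e-05  2.67742633e-02] [ 0.51669756  0.03344237 -0.71473968]
[312 185  24  72 933] [323.52304394 219.54662379]
[484.19075675  15.48757502  77.        ] [419.65242486  12.31096063  77.        ]
[array([544.79945624,  64.71365226,  28.        ]), array([396.02163062,  73.17415382,  28.        ]), array([395.6465768, -35.6852401,  28.       ]), array([544.80066354, -34.47090233,  28.        ])]
```

Call:
drive_tool(plan=[{"linear": [0.0015, -0.0008, -0.02], "roll": 0.0}, {"linear": [0.0015, -0.0008, -0.025], "roll": 0.0}, {"linear": [0.0, 0.0, -0.025], "roll": 0.0}, {"linear": [0.0, 0.0, -0.025], "roll": 0.0}, {"linear": [0.0, 0.0, -0.025], "roll": 0.0}, {"linear": [0.0, 0.0, -0.02], "roll": 0.0}, {"linear": [0.0, 0.0, -0.02], "roll": 0.0}, {"linear": [0.0, 0.0, -0.01], "roll": 0.0}, {"linear": [0.0, 0.0, 0.0], "roll": 0.0}, {"linear": [0.0, 0.0, 0.0], "roll": 0.0}])

```text
time: 3.37
ee_pos: [449.4, 13.5, 43.9]
ee_rot: [-3.141, 0.001, 0.026]
contact_force: [0.0, 0.1, -0.3]
gripper_width: 0.399
grip_force: 0.0
```

Call:
drive_tool(plan=[{"linear": [0.0, 0.0, 0.0], "roll": 0.0}, {"linear": [0.0, 0.0, 0.0], "roll": 0.0}, {"linear": [0.0, 0.0, 0.0], "roll": 0.0}, {"linear": [0.0, 0.0, 0.0], "roll": 0.0}, {"linear": [0.0, 0.0, 0.0], "roll": 0.0}, {"linear": [0.0, 0.0, 0.0], "roll": 0.0}], gripper=1.0)

```text
time: 3.87
ee_pos: [450.2, 13.8, 44.8]
ee_rot: [-3.141, -0.002, 0.024]
contact_force: [0.1, 12.9, 5.3]
gripper_width: 0.253
grip_force: 30.0
```

Call:
drive_tool(plan=[{"linear": [0.0, 0.002, 0.0], "roll": 0.0}, {"linear": [0.0, 0.0, 0.0], "roll": 0.0}, {"linear": [0.0, 0.0, 0.0], "roll": 0.0}])

```text
time: 4.12
ee_pos: [450.3, 14.3, 44.8]
ee_rot: [3.14, -0.002, 0.026]
contact_force: [-2.6, -11.5, 6.1]
gripper_width: 0.25
grip_force: 30.0
```

Call:
drive_tool(plan=[{"linear": [0.0, 0.0, 0.0], "roll": 0.08}, {"linear": [0.0, 0.0, 0.0], "roll": 0.08}, {"linear": [0.0, 0.0, 0.0], "roll": 0.08}, {"linear": [0.0, 0.0, 0.0], "roll": 0.08}, {"linear": [0.0, 0.0, 0.0], "roll": 0.0}, {"linear": [0.0, 0.0, 0.0], "roll": 0.0}])

```text
time: 4.62
ee_pos: [450.3, 14.3, 44.8]
ee_rot: [3.14, -0.001, 0.346]
contact_force: [-1.5, -10.6, 5.8]
gripper_width: 0.252
grip_force: 30.0
```

Run:
```python
from h import *
o=r.get_obs();print(o)
snap('wrist','w3.png')
```

```text
{'time': 4.6167, 'joint_pos': array([-1.00060633e-01,  5.27498041e-01,  1.94597871e+00, -1.57669657e-03,
        6.66297594e-01,  1.12592747e+00]), 'qvel': array([-0.00040426, -0.00070295,  0.00011527,  0.0015767 ,  0.00172035,
        0.01930245]), 'joint_torque': array([  4.49254096, -66.76586151, -15.97536564,   2.34315209,
        -0.19327931,  -0.65507898]), 'ee_pos': array([450.32833221,  14.34308053,  44.82498063]), 'ee_rot': array([ 3.13992872e+00, -1.22043534e-03,  3.46047818e-01]), 'contact_force': array([ -1.46991479, -10.59310613,   5.82194523]), 'ft_torque': array([-2.05045906,  0.35156217,  0.05551587]), 'grip_force': 30.000715255737305, 'gripper_width': 0.2520587702304629}
```

View pics/w3.png

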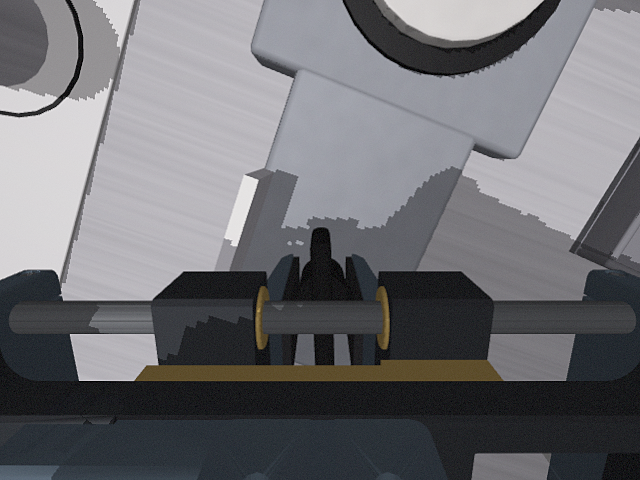

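The blade at (320,265) turns with the gripper, held at its round hub. I'll keep going to about 1.47 rad.

Call:
drive_tool(plan=[{"linear": [0.0, -0.001, 0.0], "roll": 0.1}, {"linear": [0.0, 0.0, 0.0], "roll": 0.1}, {"linear": [0.0, 0.0, 0.0], "roll": 0.1}, {"linear": [0.0, 0.0, 0.0], "roll": 0.1}, {"linear": [0.0, 0.0, 0.0], "roll": 0.1}, {"linear": [0.0, 0.0, 0.0], "roll": 0.1}, {"linear": [0.0, 0.0, 0.0], "roll": 0.1}, {"linear": [0.0, 0.0, 0.0], "roll": 0.1}, {"linear": [0.0, 0.0, 0.0], "roll": 0.1}, {"linear": [0.0, 0.0, 0.0], "roll": 0.1}, {"linear": [0.0, 0.0, 0.0], "roll": 0.1}, {"linear": [0.0, 0.0, 0.0], "roll": 0.05}])

```text
time: 5.67
ee_pos: [450.2, 14.2, 44.8]
ee_rot: [3.14, -0.0, 1.501]
contact_force: [-1.2, 2.6, 6.4]
gripper_width: 0.249
grip_force: 30.0
```

Call:
drive_tool(plan=[{"linear": [0.0, 0.0, 0.0], "roll": 0.0}, {"linear": [0.0, 0.0, 0.0], "roll": 0.0}, {"linear": [0.0, 0.0, 0.0], "roll": 0.0}, {"linear": [0.0, 0.0, 0.0], "roll": 0.0}])

```text
time: 6.0
ee_pos: [450.2, 14.2, 44.8]
ee_rot: [3.14, -0.0, 1.495]
contact_force: [-0.4, 3.2, 7.0]
gripper_width: 0.251
grip_force: 30.0
```

Call:
drive_tool(plan=[{"linear": [0.0, 0.0, 0.0], "roll": 0.0}, {"linear": [0.0, 0.0, 0.0], "roll": 0.0}, {"linear": [0.0, 0.0, 0.0], "roll": 0.0}, {"linear": [0.0, 0.0, 0.01], "roll": 0.0}, {"linear": [0.0, 0.0, 0.025], "roll": 0.0}, {"linear": [0.0, 0.0, 0.035], "roll": 0.0}, {"linear": [0.0, 0.0, 0.035], "roll": 0.0}, {"linear": [0.0, 0.0, 0.035], "roll": 0.0}, {"linear": [0.0, 0.0, 0.035], "roll": 0.0}, {"linear": [0.0, 0.0, 0.025], "roll": 0.0}], gripper=0.6)

```text
time: 6.83
ee_pos: [450.0, 14.0, 247.1]
ee_rot: [3.139, 0.0, 1.495]
contact_force: [-0.3, 0.5, -0.1]
gripper_width: 0.398
grip_force: 0.0
```

Call:
drive_tool(plan=[{"linear": [0.02, 0.0, 0.02], "roll": 0.06}, {"linear": [0.03, 0.0, 0.02], "roll": 0.06}, {"linear": [0.035, 0.0, 0.015], "roll": 0.06}, {"linear": [0.035, 0.0, 0.0], "roll": 0.06}, {"linear": [0.035, 0.0, 0.0], "roll": 0.06}, {"linear": [0.025, 0.001, 0.0], "roll": 0.045}, {"linear": [0.0, 0.0, 0.0], "roll": 0.0}, {"linear": [0.0, 0.0, 0.0], "roll": 0.0}, {"linear": [0.0, 0.0, 0.0], "roll": 0.0}, {"linear": [0.0, 0.0, 0.0], "roll": 0.0}])

```text
time: 7.67
ee_pos: [628.8, 15.0, 299.1]
ee_rot: [-3.141, -0.0, 1.839]
contact_force: [-0.2, -0.1, 0.0]
gripper_width: 0.401
grip_force: 0.0
```

Run:
```python
from h import *
ci,im=snap('wrist','w4.png');o=r.get_obs()
print(o['ee_pos'],o['ee_rot'],ci)
```

```text
[628.86840255  15.03000898 299.27007464] [-3.14154411e+00 -5.13269737e-06  1.83928892e+00] {'vfov': 68.58491577706667, 'cx': 322.03725325896323, 'cy': 237.72410291796862, 'k1': -0.0027492946113695845, 'xyz': array([610.08913577,  81.66603385, 470.15714325]), 'attitude': array([2.89088998e+00, 1.13138961e-04, 2.69181911e-01])}
```

View pics/w4.png

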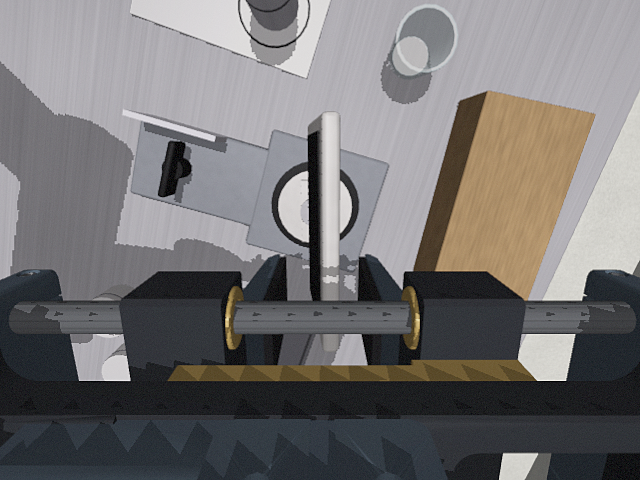

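The head's top edge is a vertical strip at columns 323 to 340, about 7 mm behind the tool's mid-plane. I'll shift, descend and pinch.

Call:
drive_tool(plan=[{"linear": [0.0035, 0.001, -0.01], "roll": 0.0}, {"linear": [0.003, 0.001, -0.02], "roll": 0.0}, {"linear": [0.0, 0.0, -0.02], "roll": 0.0}, {"linear": [0.0, 0.0, -0.02], "roll": 0.0}, {"linear": [0.0, 0.0, -0.02], "roll": 0.0}, {"linear": [0.0, 0.0, -0.012], "roll": 0.0}, {"linear": [0.0, 0.0, -0.007], "roll": 0.0}, {"linear": [0.0, 0.0, 0.0], "roll": 0.0}, {"linear": [0.0, 0.0, 0.0], "roll": 0.0}])

```text
time: 8.47
ee_pos: [636.2, 17.1, 190.1]
ee_rot: [3.142, 0.0, 1.84]
contact_force: [0.4, 0.4, 0.1]
gripper_width: 0.399
grip_force: 0.0
```

Call:
drive_tool(plan=[{"linear": [0.0, 0.0, 0.0], "roll": 0.0}, {"linear": [0.0, 0.0, 0.0], "roll": 0.0}, {"linear": [0.0, 0.0, 0.0], "roll": 0.0}, {"linear": [0.0, 0.0, 0.0], "roll": 0.0}, {"linear": [0.0, 0.0, 0.0], "roll": 0.0}, {"linear": [0.0, 0.0, 0.0], "roll": 0.0}], gripper=1.0)

```text
time: 8.97
ee_pos: [636.2, 16.9, 190.6]
ee_rot: [3.141, 0.0, 1.84]
contact_force: [-2.2, -0.3, 5.5]
gripper_width: 0.174
grip_force: 30.2
```

Call:
drive_tool(plan=[{"linear": [0.0003, -0.0015, 0.0], "roll": -0.0963}, {"linear": [0.0003, -0.0015, 0.0], "roll": -0.0963}, {"linear": [0.0, -0.0015, 0.0], "roll": -0.0963}, {"linear": [-0.0001, -0.0016, 0.0], "roll": -0.0963}, {"linear": [-0.0003, -0.0015, 0.0], "roll": -0.0963}, {"linear": [-0.0004, -0.0015, 0.0], "roll": -0.0963}, {"linear": [0.0, 0.0, 0.0], "roll": 0.0}])

```text
time: 9.55
ee_pos: [636.1, 7.4, 190.6]
ee_rot: [3.141, 0.0, 1.255]
contact_force: [-2.5, -3.3, 5.9]
gripper_width: 0.175
grip_force: 30.2
```

Call:
drive_tool(plan=[{"linear": [-0.0006, -0.0014, 0.0], "roll": -0.0963}, {"linear": [-0.0006, -0.0014, 0.0], "roll": -0.0963}, {"linear": [-0.0008, -0.0013, 0.0], "roll": -0.0963}, {"linear": [-0.0009, -0.0012, 0.0], "roll": -0.0963}, {"linear": [-0.0011, -0.0011, 0.0], "roll": -0.0963}, {"linear": [-0.0011, -0.0011, 0.0], "roll": -0.0963}, {"linear": [-0.0013, -0.0009, 0.0], "roll": -0.0963}, {"linear": [-0.0013, -0.0008, 0.0], "roll": -0.0963}, {"linear": [0.0, 0.0, 0.0], "roll": 0.0}, {"linear": [0.0, 0.0, 0.0], "roll": 0.0}, {"linear": [0.0, 0.0, 0.0], "roll": 0.0}])

```text
time: 10.47
ee_pos: [628.0, -1.6, 190.7]
ee_rot: [3.141, 0.0, 0.491]
contact_force: [-5.6, -3.1, 8.5]
gripper_width: 0.174
grip_force: 30.0
```

Call:
drive_tool(plan=[{"linear": [0.0, 0.0, 0.0], "roll": 0.0}, {"linear": [0.0, 0.0, 0.0], "roll": 0.0}, {"linear": [0.0, 0.0, 0.0], "roll": 0.0}, {"linear": [0.0, 0.0, 0.0], "roll": 0.0}, {"linear": [0.0, 0.0, -0.01], "roll": 0.0}, {"linear": [0.0, 0.0, -0.01], "roll": 0.0}, {"linear": [0.0, 0.0, 0.0], "roll": 0.0}, {"linear": [0.0, 0.0, 0.0], "roll": 0.0}], gripper=0.6)

```text
time: 11.13
ee_pos: [627.7, -1.2, 168.7]
ee_rot: [-3.14, 0.002, 0.492]
contact_force: [0.0, 0.2, 0.8]
gripper_width: 0.4
grip_force: 0.0
```

Call:
drive_tool(plan=[{"linear": [0.0019, -0.0035, 0.0], "roll": 0.0}, {"linear": [0.0019, -0.0035, 0.0], "roll": 0.0}, {"linear": [0.0019, -0.0035, 0.0], "roll": 0.0}, {"linear": [0.0019, -0.0035, 0.0], "roll": 0.0}, {"linear": [0.0019, -0.0035, 0.0], "roll": 0.0}, {"linear": [0.0019, -0.0035, 0.0], "roll": 0.0}, {"linear": [0.0019, -0.0035, 0.0], "roll": 0.0}, {"linear": [0.0019, -0.0035, 0.0], "roll": 0.0}, {"linear": [0.0019, -0.0035, 0.0], "roll": 0.0}, {"linear": [0.0019, -0.0035, 0.0], "roll": 0.0}, {"linear": [0.0019, -0.0035, 0.0], "roll": 0.0}, {"linear": [0.0016, -0.0035, 0.0], "roll": 0.0}])

```text
time: 12.13
ee_pos: [651.2, -43.7, 170.0]
ee_rot: [3.141, -0.0, 0.492]
contact_force: [-1.4, 2.6, -0.3]
gripper_width: 0.4
grip_force: 1.2
```

Call:
drive_tool(plan=[{"linear": [0.0, 0.0, 0.0], "roll": 0.0}, {"linear": [0.0, 0.0, 0.0], "roll": 0.0}, {"linear": [0.0, 0.0, 0.0], "roll": 0.0}, {"linear": [0.0, 0.0, 0.0], "roll": 0.0}, {"linear": [0.0, 0.0, 0.0], "roll": 0.0}])

```text
time: 12.55
ee_pos: [650.9, -43.2, 170.0]
ee_rot: [3.141, -0.0, 0.492]
contact_force: [-1.7, -0.8, -0.0]
gripper_width: 0.399
grip_force: 0.0
```

Call:
drive_tool(plan=[{"linear": [-0.0015, 0.0028, 0.0], "roll": 0.0}, {"linear": [0.0, 0.0, 0.02], "roll": 0.0}, {"linear": [0.0, 0.0, 0.03], "roll": 0.0}, {"linear": [0.0, 0.0, 0.03], "roll": 0.0}, {"linear": [0.0, 0.0, 0.03], "roll": 0.0}])

```text
time: 12.97
ee_pos: [648.9, -40.1, 281.1]
ee_rot: [-3.141, 0.0, 0.492]
contact_force: [-0.0, -0.5, 0.5]
gripper_width: 0.401
grip_force: 0.0
```

Call:
drive_tool(plan=[{"linear": [-0.022, 0.006, 0.0], "roll": 0.111}, {"linear": [-0.022, 0.006, 0.0], "roll": 0.111}, {"linear": [-0.022, 0.006, 0.0], "roll": 0.111}, {"linear": [-0.022, 0.006, 0.0], "roll": 0.111}, {"linear": [-0.022, 0.006, 0.0], "roll": 0.111}, {"linear": [-0.022, 0.006, 0.0], "roll": 0.111}, {"linear": [-0.022, 0.006, 0.0], "roll": 0.111}, {"linear": [-0.022, 0.006, 0.0], "roll": 0.111}, {"linear": [-0.0233, 0.0068, 0.0], "roll": 0.115}, {"linear": [0.0, 0.0, 0.0], "roll": 0.0}, {"linear": [0.0, 0.0, 0.0], "roll": 0.0}, {"linear": [0.0, 0.0, 0.0], "roll": 0.0}])

```text
time: 13.97
ee_pos: [450.7, 14.3, 280.2]
ee_rot: [3.14, 0.0, 1.493]
contact_force: [0.4, -0.7, -0.1]
gripper_width: 0.395
grip_force: 0.0
```

Run:
```python
from h import *
o=r.get_obs();print(o['ee_pos'],o['ee_rot'])
ims=[]
a,t=snap('top','t5.png');b,s=snap('side','s5.png')
cv2.imwrite('pics/c5.png',np.hstack([cv2.resize(t[150:270,270:390],None,fx=3.3,fy=3.3),cv2.resize(s[170:290,280:400],None,fx=3.3,fy=3.3)]))
# predicted corners of head for tilt/swivel
for ci in(a,b):
  for th in(.42,.524,.62):
    s_=-1.08;bk=np.array([np.cos(s_),np.sin(s_),0]);y=np.array([-bk[1],bk[0],0]);z=np.array([0,0,1])
    n=bk*np.cos(th)-z*np.sin(th);u=bk*np.sin(th)+z*np.cos(th);c=np.array([620.2,11.6,78])
    print(th,[w2p(ci,c+u*L-7*n+sg*95*y).round(1) for L,sg in((135,1),(135,-1),(5,1),(5,-1))])
```

```text
[450.67788603  14.33544031 280.23055645] [3.14045557e+00 7.33127219e-05 1.49289552e+00]
0.42 [array([338.9, 163.6]), array([368.8, 219.1]), array([323.7, 182.1]), array([351.2, 233.7])]
0.524 [array([342.7, 162.3]), array([372.5, 217.5]), array([324., 182.]), array([351.4, 233.6])]
0.62 [array([345.9, 161.3]), array([375.7, 216.2]), array([324.2, 181.9]), array([351.6, 233.5])]
0.42 [array([387.2, 192.1]), array([362.2, 234.1]), array([368.9, 214.2]), array([344.1, 255.2])]
0.524 [array([391.1, 194.8]), array([366.3, 237. ]), array([369.2, 214.1]), array([344.3, 255.2])]
0.62 [array([394.4, 197.5]), array([369.9, 239.8]), array([369.4, 214.1]), array([344.6, 255.2])]
```

View pics/c5.png

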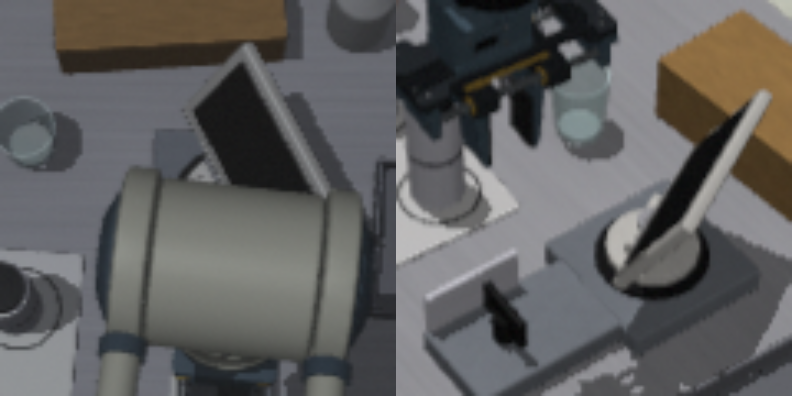

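Run:
```python
import cv2,numpy as np
s=cv2.imread('pics/s5.png');t=cv2.imread('pics/t5.png')
cv2.imwrite('pics/c6.png',np.hstack([cv2.resize(s[190:265,335:400],None,fx=6,fy=8,interpolation=2),cv2.resize(t[155:230,315:380],None,fx=6,fy=8,interpolation=2)]))
```

View pics/c6.png

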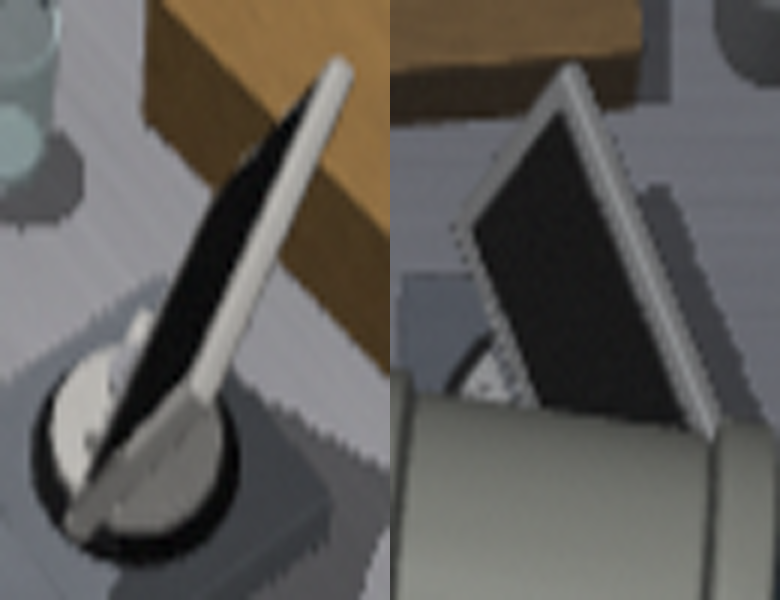

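The side crop puts the head corners at (390.5,197.5), (366.3,237.7) and (345.8,255). That is a tilt of about 0.53 with the swivel as wanted. Next I'll tighten the wing.

Call:
drive_tool(plan=[{"linear": [0.0, 0.0, -0.02], "roll": 0.0}, {"linear": [0.0, 0.0, -0.03], "roll": 0.0}, {"linear": [0.0, 0.0, -0.03], "roll": 0.0}, {"linear": [0.0, 0.0, -0.03], "roll": 0.0}, {"linear": [0.0, 0.0, -0.03], "roll": 0.0}, {"linear": [0.0, 0.0, -0.03], "roll": 0.0}, {"linear": [0.0, 0.0, -0.025], "roll": 0.0}, {"linear": [0.0, 0.0, -0.02], "roll": 0.0}, {"linear": [0.0, 0.0, -0.012], "roll": 0.0}, {"linear": [0.0, 0.0, -0.008], "roll": 0.0}, {"linear": [0.0, 0.0, 0.0], "roll": 0.0}, {"linear": [0.0, 0.0, 0.0], "roll": 0.0}])

```text
time: 15.07
ee_pos: [450.4, 14.2, 44.9]
ee_rot: [-3.141, 0.0, 1.494]
contact_force: [0.9, 0.4, -0.2]
gripper_width: 0.4
grip_force: 0.0
```

Call:
drive_tool(plan=[{"linear": [0.0, 0.0, 0.0], "roll": 0.0}, {"linear": [0.0, 0.0, 0.0], "roll": 0.0}, {"linear": [0.0, 0.0, 0.0], "roll": 0.0}, {"linear": [0.0, 0.0, 0.0], "roll": 0.0}, {"linear": [0.0, 0.0, 0.0], "roll": 0.0}], gripper=1.0)

```text
time: 15.48
ee_pos: [450.2, 14.3, 45.6]
ee_rot: [3.141, 0.0, 1.495]
contact_force: [-2.3, 0.0, 7.0]
gripper_width: 0.253
grip_force: 30.0
```

Call:
drive_tool(plan=[{"linear": [0.0, 0.0, 0.0], "roll": -0.1}, {"linear": [0.0, 0.0, 0.0], "roll": -0.1}, {"linear": [0.0, 0.0, 0.0], "roll": -0.1}, {"linear": [0.0, 0.0, 0.0], "roll": -0.1}, {"linear": [0.0, 0.0, 0.0], "roll": -0.1}, {"linear": [0.0, 0.0, 0.0], "roll": -0.1}, {"linear": [0.0, 0.0, 0.0], "roll": -0.1}])

```text
time: 16.07
ee_pos: [450.3, 14.3, 45.6]
ee_rot: [3.141, -0.001, 0.79]
contact_force: [-1.2, -1.2, 6.3]
gripper_width: 0.256
grip_force: 30.0
```

Call:
drive_tool(plan=[{"linear": [0.0, 0.0, 0.0], "roll": -0.1}, {"linear": [0.0, 0.0, 0.0], "roll": -0.1}, {"linear": [0.0, 0.0, 0.0], "roll": -0.1}, {"linear": [0.0, 0.0, 0.0], "roll": -0.1}, {"linear": [0.0, 0.0, 0.0], "roll": -0.1}, {"linear": [0.0, 0.0, 0.0], "roll": -0.1}, {"linear": [0.0, 0.0, 0.0], "roll": -0.1}, {"linear": [0.0, 0.0, 0.0], "roll": -0.08}, {"linear": [0.0, 0.0, 0.0], "roll": 0.0}, {"linear": [0.0, 0.0, 0.0], "roll": 0.0}])

```text
time: 16.9
ee_pos: [450.4, 14.2, 45.6]
ee_rot: [3.141, -0.001, 0.014]
contact_force: [-2.2, -1.2, 6.8]
gripper_width: 0.254
grip_force: 30.0
```

```bash
python3 -c "
from h import *
o=r.get_obs();print(o['ee_rot'],o['ft_torque'],o['contact_force'])"
```

```text
[ 3.14122501e+00 -1.18625340e-03  1.39823442e-02] [-0.55481032  0.56683333 -0.05021664] [-2.18214153 -1.22770167  6.81408069]
```

Call:
drive_tool(plan=[{"linear": [0.0, 0.0, 0.0], "roll": -0.04}, {"linear": [0.0, 0.0, 0.0], "roll": -0.03}, {"linear": [0.0, 0.0, 0.0], "roll": 0.0}, {"linear": [0.0, 0.0, 0.0], "roll": 0.0}])

```text
time: 17.23
ee_pos: [450.3, 14.1, 45.6]
ee_rot: [3.141, -0.001, -0.055]
contact_force: [-1.7, -3.0, 7.0]
gripper_width: 0.249
grip_force: 30.0
```

```bash
python3 -c "
from h import *
o=r.get_obs();print(o['ee_rot'],o['ft_torque'],o['contact_force'])"
```

```text
[ 3.14128095e+00 -1.14222407e-03 -5.54686602e-02] [-0.50168817  0.55381048  0.12706719] [-1.73436454 -3.04711319  7.03294482]
```

Call:
drive_tool(plan=[{"linear": [0.0, 0.0, 0.0], "roll": 0.0}, {"linear": [0.0, 0.0, 0.0], "roll": 0.0}, {"linear": [0.0, 0.0, 0.0], "roll": 0.0}, {"linear": [0.0, 0.0, 0.015], "roll": 0.0}, {"linear": [0.0, 0.0, 0.03], "roll": 0.0}, {"linear": [0.0, 0.0, 0.035], "roll": 0.0}, {"linear": [0.0, 0.0, 0.04], "roll": 0.0}, {"linear": [0.0, 0.0, 0.04], "roll": 0.0}, {"linear": [0.0, 0.0, 0.04], "roll": 0.0}, {"linear": [0.0, 0.0, 0.03], "roll": 0.0}], gripper=0.6)

```text
time: 18.07
ee_pos: [450.2, 14.4, 278.4]
ee_rot: [3.142, -0.003, -0.055]
contact_force: [2.0, -0.2, 0.1]
gripper_width: 0.399
grip_force: 0.0
```

Call:
drive_tool(plan=[{"linear": [0.008, 0.025, 0.0], "roll": 0.0}, {"linear": [0.01, 0.035, 0.0], "roll": 0.0}, {"linear": [0.012, 0.04, 0.0], "roll": 0.0}, {"linear": [0.012, 0.04, 0.0], "roll": 0.0}, {"linear": [0.012, 0.04, 0.0], "roll": 0.0}, {"linear": [0.01, 0.027, 0.0], "roll": 0.0}, {"linear": [0.0, 0.0, 0.0], "roll": 0.0}, {"linear": [0.0, 0.0, 0.0], "roll": 0.0}, {"linear": [0.0, 0.0, 0.0], "roll": 0.0}, {"linear": [0.0, 0.0, 0.0], "roll": 0.0}, {"linear": [0.0, 0.0, 0.0], "roll": 0.0}], gripper=0.0)

```text
time: 18.98
ee_pos: [513.8, 220.1, 275.1]
ee_rot: [3.142, -0.0, -0.057]
contact_force: [-1.2, -0.1, -0.3]
gripper_width: 0.992
grip_force: 0.0
```

Run:
```python
from h import *
ci,im=snap('wrist','w7.png');o=r.get_obs();print(o['ee_pos'],o['ee_rot'])
for P in [(522.7,358.5,4),(513.5,218.8,4),(512.2,221.9,140),(520.8,354.1,90),(450.3,14.2,77)]:print(P,w2p(ci,P))
```

```text
[513.86091298 220.14764333 275.13035063] [ 3.14157714e+00 -1.56996509e-04 -5.66634962e-02]
(522.7, 358.5, 4) [211.85430938 203.44903828]
(513.5, 218.8, 4) [322.50143018 204.51278774]
(512.2, 221.9, 140) [319.39826216 229.86873157]
(520.8, 354.1, 90) [191.06154995 217.80163443]
(450.3, 14.2, 77) [511.08714056 261.33252645]
```

View pics/w7.png

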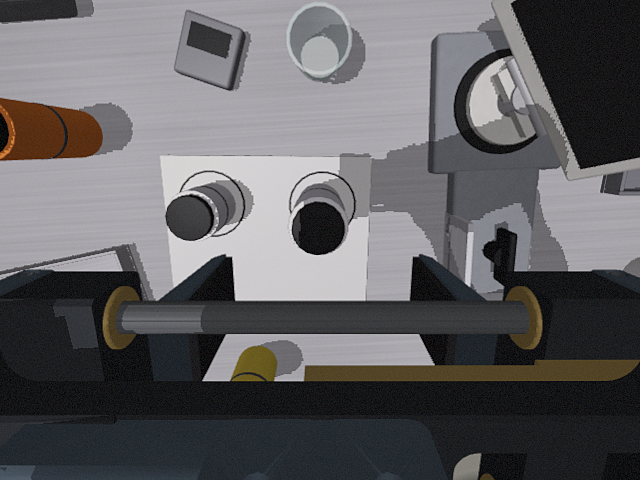

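The lids sit where predicted: tall (319,228), short (190,216), rings (322,203) and (212,203). The head and wing (500,255) also look right. Now I'll grasp the tall can.

Call:
drive_tool(plan=[{"linear": [0.0, 0.002, -0.02], "roll": 0.0}, {"linear": [0.0, 0.0, -0.03], "roll": 0.0}, {"linear": [0.0, 0.0, -0.03], "roll": 0.0}, {"linear": [0.0, 0.0, -0.03], "roll": 0.0}, {"linear": [0.0, 0.0, -0.03], "roll": 0.0}, {"linear": [0.0, 0.0, -0.025], "roll": 0.0}, {"linear": [0.0, 0.0, -0.02], "roll": 0.0}, {"linear": [0.0, 0.0, -0.01], "roll": 0.0}, {"linear": [0.0, 0.0, 0.0], "roll": 0.0}, {"linear": [0.0, 0.0, 0.0], "roll": 0.0}])

```text
time: 19.87
ee_pos: [514.2, 222.8, 80.4]
ee_rot: [-3.142, -0.0, -0.056]
contact_force: [0.3, 0.1, 0.7]
gripper_width: 0.999
grip_force: 0.0
```

Call:
drive_tool(plan=[{"linear": [0.0, 0.0, 0.0], "roll": 0.0}, {"linear": [0.0, 0.0, 0.0], "roll": 0.0}, {"linear": [0.0, 0.0, 0.0], "roll": 0.0}, {"linear": [0.0, 0.0, 0.0], "roll": 0.0}, {"linear": [0.0, 0.0, 0.0], "roll": 0.0}, {"linear": [0.0, 0.0, 0.0], "roll": 0.0}, {"linear": [0.0, 0.0, 0.0], "roll": 0.0}], gripper=1.0)

```text
time: 20.45
ee_pos: [514.2, 223.2, 80.2]
ee_rot: [-3.141, -0.001, -0.055]
contact_force: [-0.2, 1.1, 5.3]
gripper_width: 0.609
grip_force: 30.0
```

Call:
drive_tool(plan=[{"linear": [0.0, 0.0, 0.02], "roll": 0.0}, {"linear": [0.0, 0.0, 0.02], "roll": 0.0}, {"linear": [-0.01, 0.007, 0.0], "roll": 0.0}, {"linear": [-0.016, 0.011, 0.0], "roll": 0.0}, {"linear": [-0.018, 0.013, 0.0], "roll": 0.0}, {"linear": [-0.018, 0.013, 0.0], "roll": 0.0}, {"linear": [-0.018, 0.013, 0.0], "roll": 0.0}, {"linear": [-0.016, 0.01, 0.0], "roll": 0.0}, {"linear": [-0.01, 0.007, 0.0], "roll": 0.0}, {"linear": [0.0, 0.0, 0.0], "roll": 0.0}, {"linear": [0.0, 0.0, -0.015], "roll": 0.0}, {"linear": [0.0, 0.0, -0.015], "roll": 0.0}])

```text
time: 21.45
ee_pos: [408.6, 297.4, 89.8]
ee_rot: [-3.141, -0.002, -0.055]
contact_force: [0.7, -0.1, -4.2]
gripper_width: 0.61
grip_force: 30.0
```

Call:
drive_tool(plan=[{"linear": [0.0, 0.0, -0.005], "roll": 0.0}, {"linear": [0.0, 0.0, -0.004], "roll": 0.0}, {"linear": [0.0, 0.0, 0.0], "roll": 0.0}, {"linear": [0.0, 0.0, 0.0], "roll": 0.0}])

```text
time: 21.78
ee_pos: [408.3, 297.0, 81.1]
ee_rot: [-3.142, -0.0, -0.056]
contact_force: [0.4, -0.1, -4.8]
gripper_width: 0.61
grip_force: 30.0
```

Call:
drive_tool(plan=[{"linear": [0.0, 0.0, 0.0], "roll": 0.0}, {"linear": [0.0, 0.0, 0.0], "roll": 0.0}, {"linear": [0.0, 0.0, 0.0], "roll": 0.0}, {"linear": [0.0, 0.0, 0.0], "roll": 0.0}, {"linear": [0.0, 0.0, 0.0], "roll": 0.0}, {"linear": [0.0, 0.0, 0.02], "roll": 0.0}, {"linear": [0.0, 0.0, 0.03], "roll": 0.0}, {"linear": [0.0, 0.0, 0.03], "roll": 0.0}, {"linear": [0.0, 0.0, 0.02], "roll": 0.0}], gripper=0.0)

```text
time: 22.53
ee_pos: [408.4, 297.3, 183.4]
ee_rot: [-3.141, -0.002, -0.055]
contact_force: [-0.2, 1.2, 0.9]
gripper_width: 1.001
grip_force: 0.0
```

Call:
drive_tool(plan=[{"linear": [0.02, 0.01, 0.0], "roll": 0.0}, {"linear": [0.032, 0.016, 0.0], "roll": 0.0}, {"linear": [0.032, 0.016, 0.0], "roll": 0.0}, {"linear": [0.02, 0.01, 0.0], "roll": 0.0}, {"linear": [0.0096, 0.0054, -0.01], "roll": 0.0}, {"linear": [0.0, 0.0, -0.025], "roll": 0.0}, {"linear": [0.0, 0.0, -0.03], "roll": 0.0}, {"linear": [0.0, 0.0, -0.03], "roll": 0.0}, {"linear": [0.0, 0.0, -0.025], "roll": 0.0}, {"linear": [0.0, 0.0, -0.014], "roll": 0.0}, {"linear": [0.0, 0.0, 0.0], "roll": 0.0}, {"linear": [0.0, 0.0, 0.0], "roll": 0.0}])

```text
time: 23.53
ee_pos: [521.3, 354.3, 46.7]
ee_rot: [3.141, 0.001, -0.055]
contact_force: [-0.1, 0.6, 0.5]
gripper_width: 1.001
grip_force: 0.0
```

Call:
drive_tool(plan=[{"linear": [0.0, 0.0, 0.0], "roll": 0.0}, {"linear": [0.0, 0.0, 0.0], "roll": 0.0}, {"linear": [0.0, 0.0, 0.0], "roll": 0.0}, {"linear": [0.0, 0.0, 0.0], "roll": 0.0}, {"linear": [0.0, 0.0, 0.0], "roll": 0.0}, {"linear": [0.0, 0.0, 0.0], "roll": 0.0}, {"linear": [0.0, 0.0, 0.0], "roll": 0.0}], gripper=1.0)

```text
time: 24.12
ee_pos: [521.9, 354.8, 47.4]
ee_rot: [-3.141, -0.001, -0.055]
contact_force: [-0.5, 1.7, 5.8]
gripper_width: 0.608
grip_force: 30.0
```

Call:
drive_tool(plan=[{"linear": [0.0, 0.0, 0.015], "roll": 0.0}, {"linear": [0.0, 0.0, 0.015], "roll": 0.0}, {"linear": [-0.0005, -0.01, 0.0], "roll": 0.0}, {"linear": [-0.001, -0.02, 0.0], "roll": 0.0}, {"linear": [-0.0015, -0.0255, 0.0], "roll": 0.0}, {"linear": [-0.0015, -0.025, 0.0], "roll": 0.0}, {"linear": [-0.0015, -0.025, 0.0], "roll": 0.0}, {"linear": [-0.001, -0.02, 0.0], "roll": 0.0}, {"linear": [-0.0005, -0.01, 0.0], "roll": 0.0}, {"linear": [0.0, 0.0, 0.0], "roll": 0.0}, {"linear": [0.0, 0.0, -0.01], "roll": 0.0}, {"linear": [0.0, 0.0, -0.01], "roll": 0.0}])

```text
time: 25.12
ee_pos: [514.5, 219.6, 56.3]
ee_rot: [-3.141, -0.001, -0.055]
contact_force: [-0.7, 0.0, -2.2]
gripper_width: 0.612
grip_force: 30.0
```

Call:
drive_tool(plan=[{"linear": [0.0, 0.0, -0.005], "roll": 0.0}, {"linear": [0.0, 0.0, -0.004], "roll": 0.0}, {"linear": [0.0, 0.0, 0.0], "roll": 0.0}, {"linear": [0.0, 0.0, 0.0], "roll": 0.0}])

```text
time: 25.45
ee_pos: [513.8, 219.5, 47.3]
ee_rot: [3.141, 0.001, -0.055]
contact_force: [-0.9, -0.5, -1.6]
gripper_width: 0.609
grip_force: 30.0
```

Call:
drive_tool(plan=[{"linear": [0.0, 0.0, 0.0], "roll": 0.0}, {"linear": [0.0, 0.0, 0.0], "roll": 0.0}, {"linear": [0.0, 0.0, 0.0], "roll": 0.0}, {"linear": [0.0, 0.0, 0.0], "roll": 0.0}, {"linear": [0.0, 0.0, 0.0], "roll": 0.0}, {"linear": [0.0, 0.0, 0.02], "roll": 0.0}, {"linear": [0.0, 0.0, 0.035], "roll": 0.0}, {"linear": [0.0, 0.0, 0.04], "roll": 0.0}, {"linear": [0.0, 0.0, 0.04], "roll": 0.0}], gripper=0.0)

```text
time: 26.2
ee_pos: [513.5, 218.7, 184.3]
ee_rot: [3.141, 0.001, -0.055]
contact_force: [1.4, 0.4, -0.6]
gripper_width: 1.001
grip_force: 0.0
```

Call:
drive_tool(plan=[{"linear": [-0.018, 0.013, 0.0], "roll": 0.0}, {"linear": [-0.028, 0.021, 0.0], "roll": 0.0}, {"linear": [-0.028, 0.021, 0.0], "roll": 0.0}, {"linear": [-0.02, 0.015, 0.0], "roll": 0.0}, {"linear": [-0.0116, 0.008, 0.0], "roll": 0.0}, {"linear": [0.0, 0.0, -0.01], "roll": 0.0}, {"linear": [0.0, 0.0, -0.025], "roll": 0.0}, {"linear": [0.0, 0.0, -0.03], "roll": 0.0}, {"linear": [0.0, 0.0, -0.025], "roll": 0.0}, {"linear": [0.0, 0.0, -0.013], "roll": 0.0}, {"linear": [0.0, 0.0, 0.0], "roll": 0.0}, {"linear": [0.0, 0.0, 0.0], "roll": 0.0}])

```text
time: 27.2
ee_pos: [408.6, 296.7, 79.8]
ee_rot: [3.141, 0.001, -0.056]
contact_force: [0.5, 0.3, 0.5]
gripper_width: 0.999
grip_force: 0.0
```

Call:
drive_tool(plan=[{"linear": [0.0, 0.0, 0.0], "roll": 0.0}, {"linear": [0.0, 0.0, 0.0], "roll": 0.0}, {"linear": [0.0, 0.0, 0.0], "roll": 0.0}, {"linear": [0.0, 0.0, 0.0], "roll": 0.0}, {"linear": [0.0, 0.0, 0.0], "roll": 0.0}, {"linear": [0.0, 0.0, 0.0], "roll": 0.0}, {"linear": [0.0, 0.0, 0.0], "roll": 0.0}], gripper=1.0)

```text
time: 27.78
ee_pos: [408.6, 297.0, 80.2]
ee_rot: [-3.141, -0.0, -0.055]
contact_force: [-1.5, -0.9, 6.1]
gripper_width: 0.613
grip_force: 30.0
```

Call:
drive_tool(plan=[{"linear": [0.0, 0.0, 0.02], "roll": 0.0}, {"linear": [0.0, 0.0, 0.02], "roll": 0.0}, {"linear": [0.011, 0.006, 0.0], "roll": 0.0}, {"linear": [0.018, 0.01, 0.0], "roll": 0.0}, {"linear": [0.02, 0.01, 0.0], "roll": 0.0}, {"linear": [0.02, 0.01, 0.0], "roll": 0.0}, {"linear": [0.018, 0.01, 0.0], "roll": 0.0}, {"linear": [0.017, 0.009, 0.0], "roll": 0.0}, {"linear": [0.011, 0.006, 0.0], "roll": 0.0}, {"linear": [0.0, 0.0, 0.0], "roll": 0.0}, {"linear": [0.0, 0.0, -0.015], "roll": 0.0}, {"linear": [0.0, 0.0, -0.015], "roll": 0.0}])

```text
time: 28.78
ee_pos: [523.3, 357.9, 89.8]
ee_rot: [-3.141, -0.0, -0.055]
contact_force: [-0.0, -0.5, -4.0]
gripper_width: 0.609
grip_force: 30.0
```

Call:
drive_tool(plan=[{"linear": [0.0, 0.0, -0.005], "roll": 0.0}, {"linear": [0.0, 0.0, -0.004], "roll": 0.0}, {"linear": [0.0, 0.0, 0.0], "roll": 0.0}, {"linear": [0.0, 0.0, 0.0], "roll": 0.0}])

```text
time: 29.12
ee_pos: [523.3, 357.9, 81.3]
ee_rot: [-3.142, -0.0, -0.055]
contact_force: [0.2, -0.3, -3.6]
gripper_width: 0.608
grip_force: 30.0
```

Call:
drive_tool(plan=[{"linear": [0.0, 0.0, 0.0], "roll": 0.0}, {"linear": [0.0, 0.0, 0.0], "roll": 0.0}, {"linear": [0.0, 0.0, 0.0], "roll": 0.0}, {"linear": [0.0, 0.0, 0.0], "roll": 0.0}, {"linear": [0.0, 0.0, 0.0], "roll": 0.0}, {"linear": [0.0, 0.0, 0.02], "roll": 0.0}, {"linear": [0.0, 0.0, 0.035], "roll": 0.0}, {"linear": [0.0, 0.0, 0.04], "roll": 0.0}, {"linear": [0.0, 0.0, 0.04], "roll": 0.0}, {"linear": [0.0, 0.0, 0.04], "roll": 0.0}], gripper=0.0)

```text
time: 29.95
ee_pos: [523.0, 357.8, 257.9]
ee_rot: [3.142, 0.0, -0.055]
contact_force: [0.9, 0.7, -0.0]
gripper_width: 1.002
grip_force: 0.0
```

Call:
drive_tool(plan=[{"linear": [-0.006, -0.036, 0.0], "roll": 0.0}, {"linear": [-0.006, -0.036, 0.0], "roll": 0.0}, {"linear": [-0.006, -0.036, 0.0], "roll": 0.0}, {"linear": [-0.006, -0.036, 0.0], "roll": 0.0}, {"linear": [-0.006, -0.036, 0.0], "roll": 0.0}, {"linear": [-0.006, -0.036, 0.0], "roll": 0.0}, {"linear": [-0.006, -0.036, 0.0], "roll": 0.0}, {"linear": [-0.006, -0.036, 0.0], "roll": 0.0}, {"linear": [-0.006, -0.036, 0.0], "roll": 0.0}, {"linear": [-0.006, -0.036, 0.0], "roll": 0.0}, {"linear": [-0.006, -0.036, 0.0], "roll": 0.0}, {"linear": [-0.006, -0.036, 0.0], "roll": 0.0}])

```text
time: 30.95
ee_pos: [450.8, -75.7, 256.2]
ee_rot: [3.141, -0.001, -0.055]
contact_force: [1.4, 0.7, 0.3]
gripper_width: 1.002
grip_force: 0.0
```

Call:
drive_tool(plan=[{"linear": [-0.006, -0.036, 0.0], "roll": 0.0}, {"linear": [-0.006, -0.036, 0.0], "roll": 0.0}, {"linear": [-0.006, -0.036, 0.0], "roll": 0.0}, {"linear": [-0.006, -0.036, 0.0], "roll": 0.0}, {"linear": [-0.006, -0.036, 0.0], "roll": 0.0}, {"linear": [0.0, -0.02, 0.0], "roll": 0.0}, {"linear": [0.0, 0.0, 0.0], "roll": 0.0}, {"linear": [0.0, 0.0, 0.0], "roll": 0.0}, {"linear": [0.0, 0.0, 0.0], "roll": 0.0}, {"linear": [0.0, 0.0, 0.0], "roll": 0.0}])

```text
time: 31.78
ee_pos: [421.5, -273.0, 255.9]
ee_rot: [-3.141, 0.0, -0.054]
contact_force: [0.0, 0.1, -0.5]
gripper_width: 1.004
grip_force: 0.0
```

Run:
```python
from h import *
o=r.get_obs();print(o['ee_pos'],o['ee_rot'])
ci,im=snap('wrist','w8.png');a,t=snap('top','t8.png');
# combined: top crop left, side crop right
cv2.imwrite('pics/c8.png',cv2.resize(t[180:300,205:505],None,fx=2.66,fy=4,interpolation=2))
for P in [(391,-204,46),(423.3,-282,46),(392.9,-375.3,46)]:print(w2p(ci,P),w2p(a,P))
print(w2p(a,(523.5,358,144)),w2p(a,(514.5,219,94)))
```

```text
[ 421.48179344 -273.0122847   255.94696661] [-3.14124905e+00  1.42302700e-04 -5.44975139e-02]
[261.52336646 243.0111419 ] [404.61164009 280.37138168]
[329.5930036  210.91309281] [428.621283   270.63389609]
[414.5649203  233.38872976] [457.61070454 280.37948284]
[225.02564597 232.57328884] [272.42295987 238.51998323]
```

View pics/w8.png

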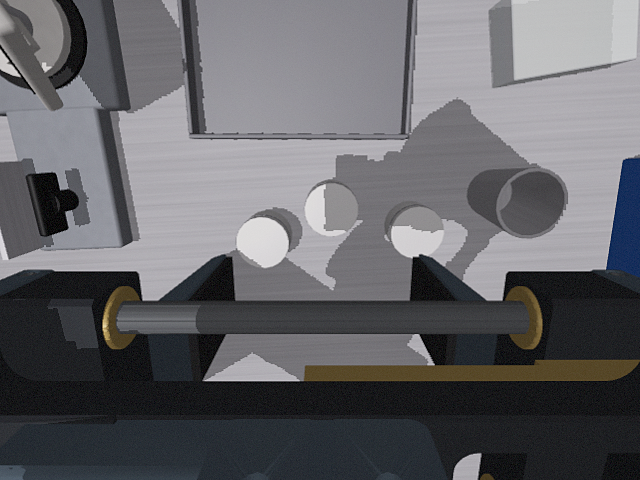

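View pics/c8.png

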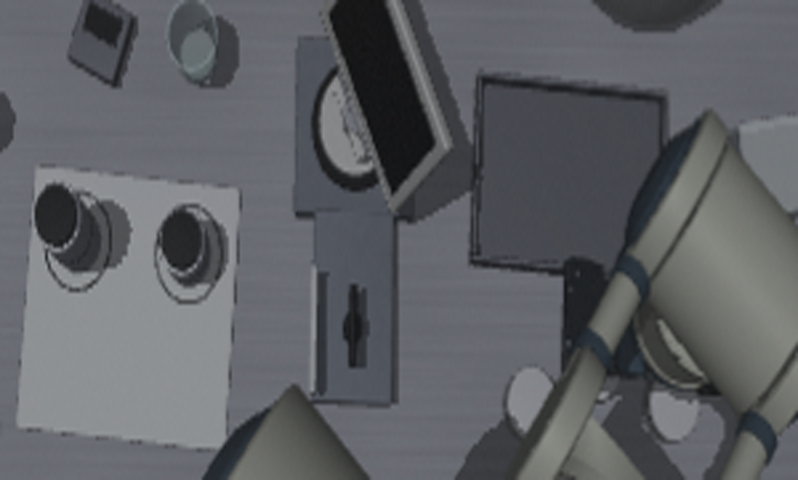

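The cans stand in their rings, the wing is along the stand and the head is set. The jars are unmoved in the wrist view: (263,242), (331,208), (416,230). Next I'll pick jar A with the fingers closing along x and the camera on the −y side.

Call:
drive_tool(plan=[{"linear": [-0.003, 0.006, 0.0], "roll": -0.121}, {"linear": [-0.003, 0.006, 0.0], "roll": -0.121}, {"linear": [-0.003, 0.006, 0.0], "roll": -0.121}, {"linear": [-0.003, 0.006, 0.0], "roll": -0.121}, {"linear": [-0.003, 0.006, 0.0], "roll": -0.121}, {"linear": [-0.003, 0.006, 0.0], "roll": -0.121}, {"linear": [-0.003, 0.006, 0.0], "roll": -0.121}, {"linear": [-0.003, 0.006, 0.0], "roll": -0.121}, {"linear": [-0.003, 0.006, 0.0], "roll": -0.121}, {"linear": [-0.0025, 0.0065, 0.0], "roll": -0.121}, {"linear": [0.0, 0.007, 0.0], "roll": -0.121}, {"linear": [0.0, 0.0, 0.0], "roll": -0.121}])

```text
time: 32.88
ee_pos: [391.8, -204.9, 256.0]
ee_rot: [-3.142, 0.0, -1.512]
contact_force: [-0.5, -0.4, -0.4]
gripper_width: 0.999
grip_force: 0.0
```

Call:
drive_tool(plan=[{"linear": [0.0, 0.0, -0.02], "roll": -0.119}, {"linear": [0.0, 0.0, -0.03], "roll": 0.0}, {"linear": [0.0, 0.0, -0.035], "roll": 0.0}, {"linear": [0.0, 0.0, -0.035], "roll": 0.0}, {"linear": [0.0, 0.0, -0.035], "roll": 0.0}, {"linear": [0.0, 0.0, -0.035], "roll": 0.0}, {"linear": [0.0, 0.0, -0.03], "roll": 0.0}, {"linear": [0.0, 0.0, -0.02], "roll": 0.0}, {"linear": [0.0, 0.0, -0.006], "roll": 0.0}, {"linear": [0.0, 0.0, 0.0], "roll": 0.0}, {"linear": [0.0, 0.0, 0.0], "roll": 0.0}])

```text
time: 33.8
ee_pos: [392.3, -206.4, 10.6]
ee_rot: [-3.141, -0.0, -1.626]
contact_force: [-0.2, 0.3, -0.6]
gripper_width: 1.0
grip_force: 0.0
```

Call:
drive_tool(plan=[{"linear": [0.0, 0.0, 0.0], "roll": 0.0}, {"linear": [0.0, 0.0, 0.0], "roll": 0.0}, {"linear": [0.0, 0.0, 0.0], "roll": 0.0}, {"linear": [0.0, 0.0, 0.0], "roll": 0.0}, {"linear": [0.0, 0.0, 0.0], "roll": 0.0}, {"linear": [0.0, 0.0, 0.0], "roll": 0.0}], gripper=1.0)

```text
time: 34.3
ee_pos: [392.1, -206.7, 10.3]
ee_rot: [-3.141, -0.0, -1.626]
contact_force: [-1.3, -0.5, 10.8]
gripper_width: 0.651
grip_force: 30.0
```

Call:
drive_tool(plan=[{"linear": [0.0, 0.0, 0.025], "roll": 0.0}, {"linear": [0.0, 0.0, 0.035], "roll": 0.0}, {"linear": [0.015, 0.002, 0.01], "roll": 0.0}, {"linear": [0.03, 0.004, 0.0], "roll": 0.0}, {"linear": [0.033, 0.004, 0.0], "roll": 0.0}, {"linear": [0.033, 0.004, 0.0], "roll": 0.0}, {"linear": [0.033, 0.004, 0.0], "roll": 0.0}, {"linear": [0.03, 0.0035, 0.0], "roll": 0.0}, {"linear": [0.0197, 0.002, 0.0], "roll": 0.0}, {"linear": [0.0, 0.0, 0.0], "roll": 0.0}, {"linear": [0.0, 0.0, -0.02], "roll": 0.0}, {"linear": [0.0, 0.0, -0.02], "roll": 0.0}])

```text
time: 35.3
ee_pos: [586.1, -183.1, 40.0]
ee_rot: [-3.14, -0.001, -1.626]
contact_force: [0.3, 0.0, -1.2]
gripper_width: 0.654
grip_force: 30.0
```

Call:
drive_tool(plan=[{"linear": [0.0, 0.0, -0.012], "roll": 0.0}, {"linear": [0.0, 0.0, -0.008], "roll": 0.0}, {"linear": [0.0, 0.0, -0.004], "roll": 0.0}, {"linear": [0.0, 0.0, 0.0], "roll": 0.0}, {"linear": [0.0, 0.0, 0.0], "roll": 0.0}, {"linear": [0.0, 0.0, 0.0], "roll": 0.0}])

```text
time: 35.8
ee_pos: [585.9, -183.3, 16.5]
ee_rot: [-3.141, -0.0, -1.627]
contact_force: [-0.4, 0.5, -1.6]
gripper_width: 0.652
grip_force: 30.0
```

Call:
drive_tool(plan=[{"linear": [0.0, 0.0, 0.0], "roll": 0.0}, {"linear": [0.0, 0.0, 0.0], "roll": 0.0}, {"linear": [0.0, 0.0, 0.0], "roll": 0.0}, {"linear": [0.0, 0.0, 0.0], "roll": 0.0}, {"linear": [0.0, 0.0, 0.02], "roll": 0.0}, {"linear": [0.0, 0.0, 0.035], "roll": 0.0}, {"linear": [0.0, 0.0, 0.04], "roll": 0.0}, {"linear": [0.0, 0.0, 0.04], "roll": 0.0}, {"linear": [0.0, 0.0, 0.04], "roll": 0.0}], gripper=0.17)

```text
time: 36.55
ee_pos: [585.3, -182.9, 192.9]
ee_rot: [3.141, 0.0, -1.626]
contact_force: [0.7, -0.4, 0.2]
gripper_width: 0.828
grip_force: 0.0
```

Call:
drive_tool(plan=[{"linear": [-0.015, -0.009, 0.0], "roll": 0.0}, {"linear": [-0.03, -0.02, 0.0], "roll": 0.0}, {"linear": [-0.035, -0.022, 0.0], "roll": 0.0}, {"linear": [-0.035, -0.022, 0.0], "roll": 0.0}, {"linear": [-0.03, -0.019, 0.0], "roll": 0.0}, {"linear": [-0.015, -0.0085, 0.0], "roll": 0.0}, {"linear": [0.0, 0.0, 0.0], "roll": 0.0}, {"linear": [0.0, 0.0, 0.0], "roll": 0.0}, {"linear": [0.0, 0.0, 0.0], "roll": 0.0}, {"linear": [0.0, 0.0, 0.0], "roll": 0.0}], gripper=0.0)

```text
time: 37.38
ee_pos: [426.5, -283.1, 190.9]
ee_rot: [-3.141, -0.0, -1.626]
contact_force: [-0.4, -0.6, -0.3]
gripper_width: 1.002
grip_force: 0.0
```

Run:
```python
from h import *
o=r.get_obs();print(o['ee_pos'],o['ee_rot'])
ci,im=snap('wrist','w9.png')
g=cv2.medianBlur(cv2.cvtColor(im,6),5)
for P in [(426,-284,46),(396,-377,46),(585,-183,51)]:print(P,w2p(ci,P))
c=cv2.HoughCircles(g,cv2.HOUGH_GRADIENT,1,40,param1=80,param2=20,minRadius=20,maxRadius=42)
for u,v,rr in c[0]:print(u,v,rr,p2w(ci,u,v,46))
cv2.imwrite('pics/c9.png',im[:300])
```

```text
[ 426.46145132 -283.12158794  190.91163602] [-3.14129893e+00 -7.96031413e-06 -1.62552968e+00]
(426, -284, 46) [322.30210974 225.53331332]
(396, -377, 46) [351.58480714 117.17520579]
(585, -183, 51) [166.22760651 335.48354572]
324.5 225.5 31.3 [ 423.98276168 -283.92271959   46.        ]
355.5 113.5 34.4 [ 392.57694337 -379.7874417    46.        ]
309.5 11.5 29.4 [ 426.80876669 -458.77542081   46.        ]
```

View pics/c9.png

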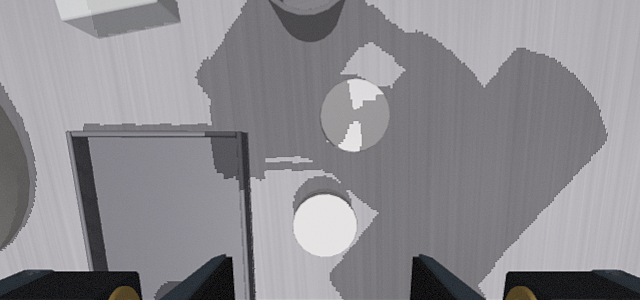

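The wrist view shows B at (325,225) and C at (355,115), both in place. I'll pick B.

Call:
drive_tool(plan=[{"linear": [-0.0015, -0.001, -0.02], "roll": 0.0}, {"linear": [0.0, 0.0, -0.03], "roll": 0.0}, {"linear": [0.0, 0.0, -0.035], "roll": 0.0}, {"linear": [0.0, 0.0, -0.035], "roll": 0.0}, {"linear": [0.0, 0.0, -0.03], "roll": 0.0}, {"linear": [0.0, 0.0, -0.02], "roll": 0.0}, {"linear": [0.0, 0.0, -0.01], "roll": 0.0}, {"linear": [0.0, 0.0, 0.0], "roll": 0.0}, {"linear": [0.0, 0.0, 0.0], "roll": 0.0}])

```text
time: 38.18
ee_pos: [424.6, -284.4, 11.2]
ee_rot: [3.142, 0.0, -1.626]
contact_force: [1.0, 0.2, 0.5]
gripper_width: 0.996
grip_force: 0.0
```

Call:
drive_tool(plan=[{"linear": [0.0, 0.0, 0.0], "roll": 0.0}, {"linear": [0.0, 0.0, 0.0], "roll": 0.0}, {"linear": [0.0, 0.0, 0.0], "roll": 0.0}, {"linear": [0.0, 0.0, 0.0], "roll": 0.0}, {"linear": [0.0, 0.0, 0.0], "roll": 0.0}, {"linear": [0.0, 0.0, 0.0], "roll": 0.0}], gripper=1.0)

```text
time: 38.68
ee_pos: [424.3, -284.7, 11.4]
ee_rot: [-3.141, -0.0, -1.626]
contact_force: [-0.2, 0.6, 9.2]
gripper_width: 0.658
grip_force: 30.0
```

Call:
drive_tool(plan=[{"linear": [0.0, 0.0, 0.025], "roll": 0.0}, {"linear": [0.0, 0.0, 0.035], "roll": 0.0}, {"linear": [0.012, 0.002, 0.01], "roll": 0.0}, {"linear": [0.025, 0.0045, 0.0], "roll": 0.0}, {"linear": [0.028, 0.005, 0.0], "roll": 0.0}, {"linear": [0.028, 0.005, 0.0], "roll": 0.0}, {"linear": [0.028, 0.005, 0.0], "roll": 0.0}, {"linear": [0.024, 0.0035, 0.0], "roll": 0.0}, {"linear": [0.012, 0.0015, 0.0], "roll": 0.0}, {"linear": [0.0, 0.0, 0.0], "roll": 0.0}, {"linear": [0.0, 0.0, -0.02], "roll": 0.0}, {"linear": [0.0, 0.0, -0.02], "roll": 0.0}])

```text
time: 39.68
ee_pos: [581.2, -258.3, 41.2]
ee_rot: [-3.14, -0.001, -1.626]
contact_force: [0.1, 0.6, -1.9]
gripper_width: 0.653
grip_force: 30.0
```

Call:
drive_tool(plan=[{"linear": [0.0, 0.0, -0.012], "roll": 0.0}, {"linear": [0.0, 0.0, -0.008], "roll": 0.0}, {"linear": [0.0, 0.0, -0.004], "roll": 0.0}, {"linear": [0.0, 0.0, 0.0], "roll": 0.0}, {"linear": [0.0, 0.0, 0.0], "roll": 0.0}, {"linear": [0.0, 0.0, 0.0], "roll": 0.0}])

```text
time: 40.18
ee_pos: [581.4, -258.3, 17.5]
ee_rot: [-3.141, -0.0, -1.627]
contact_force: [0.1, 0.5, -1.7]
gripper_width: 0.649
grip_force: 30.0
```

Call:
drive_tool(plan=[{"linear": [0.0, 0.0, 0.0], "roll": 0.0}, {"linear": [0.0, 0.0, 0.0], "roll": 0.0}, {"linear": [0.0, 0.0, 0.0], "roll": 0.0}, {"linear": [0.0, 0.0, 0.0], "roll": 0.0}, {"linear": [0.0, 0.0, 0.02], "roll": 0.0}, {"linear": [0.0, 0.0, 0.035], "roll": 0.0}, {"linear": [0.0, 0.0, 0.04], "roll": 0.0}, {"linear": [0.0, 0.0, 0.04], "roll": 0.0}, {"linear": [0.0, 0.0, 0.04], "roll": 0.0}], gripper=0.17)

```text
time: 40.93
ee_pos: [580.8, -257.8, 193.8]
ee_rot: [3.141, 0.0, -1.626]
contact_force: [1.0, -0.5, -0.1]
gripper_width: 0.829
grip_force: 0.0
```

Call:
drive_tool(plan=[{"linear": [-0.02, -0.012, 0.0], "roll": 0.0}, {"linear": [-0.032, -0.021, 0.0], "roll": 0.0}, {"linear": [-0.036, -0.023, 0.0], "roll": 0.0}, {"linear": [-0.036, -0.023, 0.0], "roll": 0.0}, {"linear": [-0.034, -0.022, 0.0], "roll": 0.0}, {"linear": [-0.02, -0.014, 0.0], "roll": 0.0}, {"linear": [-0.01, -0.006, 0.0], "roll": 0.0}, {"linear": [0.0, 0.0, 0.0], "roll": 0.0}, {"linear": [0.0, 0.0, 0.0], "roll": 0.0}, {"linear": [0.0, 0.0, 0.0], "roll": 0.0}, {"linear": [0.0, 0.0, 0.0], "roll": 0.0}], gripper=0.0)

```text
time: 41.85
ee_pos: [396.0, -377.2, 191.9]
ee_rot: [-3.141, 0.0, -1.625]
contact_force: [-0.5, 0.2, 0.6]
gripper_width: 1.0
grip_force: 0.0
```

Run:
```python
from h import *
o=r.get_obs();print(o['ee_pos'],o['ee_rot'])
ci,im=snap('wrist','w10.png')
g=cv2.medianBlur(cv2.cvtColor(im,6),5)
c=cv2.HoughCircles(g,cv2.HOUGH_GRADIENT,1,40,param1=80,param2=20,minRadius=20,maxRadius=42)
for u,v,rr in c[0]:print(u,v,rr,p2w(ci,u,v,46))
```

```text
[ 396.03873353 -377.15579077  191.86025996] [-3.14135466e+00  1.29845012e-04 -1.62494842e+00]
324.5 224.5 31.0 [ 393.4638045  -378.69476574   46.        ]
272.5 110.5 41.4 [ 432.53309319 -480.11783038   46.        ]
512.5 325.5 25.7 [ 212.3309663  -266.36568651   46.        ]
```

Call:
drive_tool(plan=[{"linear": [-0.002, -0.0015, -0.02], "roll": 0.0}, {"linear": [0.0, 0.0, -0.03], "roll": 0.0}, {"linear": [0.0, 0.0, -0.035], "roll": 0.0}, {"linear": [0.0, 0.0, -0.035], "roll": 0.0}, {"linear": [0.0, 0.0, -0.03], "roll": 0.0}, {"linear": [0.0, 0.0, -0.02], "roll": 0.0}, {"linear": [0.0, 0.0, -0.011], "roll": 0.0}, {"linear": [0.0, 0.0, 0.0], "roll": 0.0}, {"linear": [0.0, 0.0, 0.0], "roll": 0.0}])

```text
time: 42.65
ee_pos: [393.4, -379.3, 11.2]
ee_rot: [3.142, 0.0, -1.626]
contact_force: [0.8, -0.6, 1.0]
gripper_width: 0.999
grip_force: 0.0
```

Call:
drive_tool(plan=[{"linear": [0.0, 0.0, 0.0], "roll": 0.0}, {"linear": [0.0, 0.0, 0.0], "roll": 0.0}, {"linear": [0.0, 0.0, 0.0], "roll": 0.0}, {"linear": [0.0, 0.0, 0.0], "roll": 0.0}, {"linear": [0.0, 0.0, 0.0], "roll": 0.0}, {"linear": [0.0, 0.0, 0.0], "roll": 0.0}], gripper=1.0)

```text
time: 43.15
ee_pos: [393.1, -379.6, 11.4]
ee_rot: [-3.141, -0.001, -1.626]
contact_force: [-1.0, 0.4, 6.9]
gripper_width: 0.655
grip_force: 30.0
```

Call:
drive_tool(plan=[{"linear": [0.0, 0.0, 0.025], "roll": 0.0}, {"linear": [0.0, 0.0, 0.035], "roll": 0.0}, {"linear": [0.014, 0.0035, 0.01], "roll": 0.0}, {"linear": [0.028, 0.007, 0.0], "roll": 0.0}, {"linear": [0.033, 0.0085, 0.0], "roll": 0.0}, {"linear": [0.033, 0.0085, 0.0], "roll": 0.0}, {"linear": [0.033, 0.0085, 0.0], "roll": 0.0}, {"linear": [0.028, 0.007, 0.0], "roll": 0.0}, {"linear": [0.015, 0.0035, 0.0], "roll": 0.0}, {"linear": [0.0, 0.0, 0.0], "roll": 0.0}, {"linear": [0.0, 0.0, -0.02], "roll": 0.0}, {"linear": [0.0, 0.0, -0.02], "roll": 0.0}])

```text
time: 44.15
ee_pos: [577.2, -333.2, 41.3]
ee_rot: [-3.14, -0.001, -1.626]
contact_force: [-0.4, -0.4, -1.4]
gripper_width: 0.65
grip_force: 30.0
```

Call:
drive_tool(plan=[{"linear": [0.0, 0.0, -0.012], "roll": 0.0}, {"linear": [0.0, 0.0, -0.008], "roll": 0.0}, {"linear": [0.0, 0.0, -0.004], "roll": 0.0}, {"linear": [0.0, 0.0, 0.0], "roll": 0.0}, {"linear": [0.0, 0.0, 0.0], "roll": 0.0}, {"linear": [0.0, 0.0, 0.0], "roll": 0.0}])

```text
time: 44.65
ee_pos: [577.2, -333.3, 17.5]
ee_rot: [-3.141, -0.0, -1.627]
contact_force: [0.1, -0.6, -1.1]
gripper_width: 0.655
grip_force: 30.0
```

Call:
drive_tool(plan=[{"linear": [0.0, 0.0, 0.0], "roll": 0.0}, {"linear": [0.0, 0.0, 0.0], "roll": 0.0}, {"linear": [0.0, 0.0, 0.0], "roll": 0.0}, {"linear": [0.0, 0.0, 0.0], "roll": 0.0}, {"linear": [0.0, 0.0, 0.02], "roll": 0.0}, {"linear": [0.0, 0.0, 0.035], "roll": 0.0}, {"linear": [0.0, 0.0, 0.04], "roll": 0.0}, {"linear": [0.0, 0.0, 0.04], "roll": 0.0}, {"linear": [0.0, 0.0, 0.04], "roll": 0.0}, {"linear": [0.0, 0.0, 0.04], "roll": 0.0}, {"linear": [0.0, 0.0, 0.04], "roll": 0.0}], gripper=0.17)

```text
time: 45.57
ee_pos: [576.6, -332.6, 274.2]
ee_rot: [-3.141, -0.0, -1.626]
contact_force: [0.5, -1.2, -0.6]
gripper_width: 0.834
grip_force: 0.0
```

Call:
drive_tool(plan=[{"linear": [-0.03, -0.01, 0.0], "roll": 0.0}, {"linear": [-0.035, -0.01, 0.0], "roll": 0.0}, {"linear": [-0.035, -0.01, 0.0], "roll": 0.0}, {"linear": [-0.035, -0.01, 0.0], "roll": 0.0}, {"linear": [-0.035, -0.01, 0.0], "roll": 0.0}, {"linear": [-0.02, -0.01, 0.0], "roll": 0.0}, {"linear": [0.0, 0.0, 0.0], "roll": 0.0}, {"linear": [0.0, 0.0, 0.0], "roll": 0.0}, {"linear": [0.0, 0.0, 0.0], "roll": 0.0}])

```text
time: 46.32
ee_pos: [387.3, -392.9, 272.1]
ee_rot: [-3.141, -0.0, -1.627]
contact_force: [0.6, -0.4, -0.4]
gripper_width: 0.832
grip_force: 0.0
```

Run:
```python
from h import *
a,t=snap('top','t11.png');b,s=snap('side','s11.png')
cv2.imwrite('pics/c11.png',np.hstack([cv2.resize(t[175:325,205:505],(400,300),interpolation=2),cv2.resize(s[150:450,200:500],(400,400),interpolation=2)[:300]]))
cv2.imwrite('pics/c11.png',np.vstack([cv2.resize(t[175:300,205:525],(800,312),interpolation=2),cv2.resize(s[170:360,220:500],(800,543),interpolation=2)[:288]]))
cv2.imwrite('pics/c11.png',np.vstack([cv2.resize(t[178:298,205:465],(700,323),interpolation=2),cv2.resize(s[170:360,220:600],(700,270),interpolation=2)]))
```

```text
(no output)
```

View pics/c11.png

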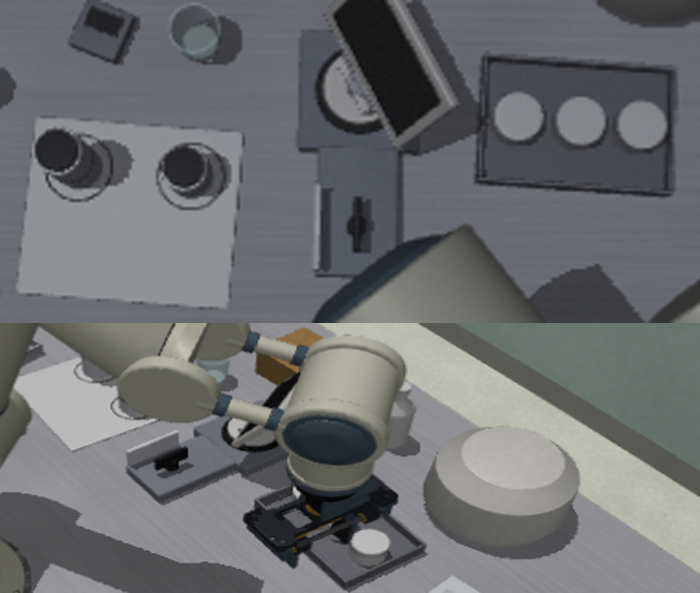

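The three jars are in the crate at (520,118), (580,120) and (641,125) in the crop. The cans are swapped in their rings, and the head and wing are set. Handing the job in.

```bash
python3 -c "
from station import order
print(order.close_job())"
```

```text
the job is handed in; nothing more can be done
None
```

I handed in the job with every step carried out and checked in the camera images: the reader head faces the plate at about 30° of lean, the wing screw is tight, the two canisters are swapped in their rings, and all three jars stand in the crate; the hand-in gave no verdict.

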